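# Set up for the second coat

## Task

Get ready for the second coat of sealer: mix the sealer by turning the stoppered bottle well upside down, stopper pointing down, for a good two seconds, and then set it back upright, its whole base on the cork mat. Lift every carved plaque that hangs on the drying stand up and off its peg and stand it upright in a pocket of the coating rack, one to a pocket and down on the pocket's floor, before or after the mixing. Leave the gouges, the mallet and the offcut where they lie.

Things in the scene. Friction and masses are not known exactly. Their poses are not given: they have to be found in the camera images.
- stand: Fixed wooden drying stand: a 400 mm rail along its y axis on two posts (posts' feet at y = +-190, 45 wide, reaching x = -10 to 130 mm; posts 160 mm high). Rail front face is at x = 0, rail spans x 0 to 18 mm and z 120 to 160 mm. Origin: on the bench, under the middle of the rail's front face. Its -x axis points roughly to the robot, z up.
- rack: Fixed plywood coating rack 172 x 68 x 53 mm (x, y, z), with a row along its x axis of four open-topped pockets, each 30 mm (x) by 52 mm (y) and 45 mm deep, 42 mm apart. Origin: centre of its underside, on the bench. Each pocket holds one plaque, standing.
- mat: Fixed round cork mat, 120 mm across and 4 mm thick, on the bench. Origin: centre of its underside.
- bottle: Loose squat amber glass bottle of sealer with a thick heavy base, tightly stoppered (nothing can spill), about 0.3 kg, centre of mass 22 mm above its base, stands on the mat. Straight round body 60 mm across up to 60 mm height, tapering to a neck 28 mm across at 73 mm, cork stopper 22 mm across from 82 to 98 mm height. Origin: centre of its base; z points from base to stopper.
- peg0 (a point): Foot of peg 0 (10 mm thick) on the rail's front face, 145 mm above the bench. Axes as the stand's; pegs 100 mm apart. The peg runs level along -x for 34 mm, then bends up, rising 12 mm over the next 12 mm (round end, radius 5). To clear the tip a plaque must be lifted 12 to 22 mm (17 is best) and then drawn 65 mm or more straight along -x.
- peg1 (a point): Foot of peg 1 (10 mm thick) on the rail's front face, 145 mm above the bench. Axes as the stand's; pegs 100 mm apart. The peg runs level along -x for 34 mm, then bends up, rising 12 mm over the next 12 mm (round end, radius 5). To clear the tip a plaque must be lifted 12 to 22 mm (17 is best) and then drawn 65 mm or more straight along -x.
- peg2 (a point): Foot of peg 2 (10 mm thick) on the rail's front face, 145 mm above the bench. Axes as the stand's; pegs 100 mm apart. The peg runs level along -x for 34 mm, then bends up, rising 12 mm over the next 12 mm (round end, radius 5). To clear the tip a plaque must be lifted 12 to 22 mm (17 is best) and then drawn 65 mm or more straight along -x.
- peg3 (a point): Foot of peg 3 (10 mm thick) on the rail's front face, 145 mm above the bench. Axes as the stand's; pegs 100 mm apart. The peg runs level along -x for 34 mm, then bends up, rising 12 mm over the next 12 mm (round end, radius 5). To clear the tip a plaque must be lifted 12 to 22 mm (17 is best) and then drawn 65 mm or more straight along -x.
- plaque0: Loose carved wooden plaque, upright plate 22 mm thick (x) by 44 mm wide (y) by 130 mm tall (z), about 90 g, alike to the other plaques; same on both faces. A slot 20 mm wide goes through it along x from 68 to 100 mm above its lower end; by it the plaque hangs on peg 0 of the stand, its back against the rail. Origin: centre of its lower end, z up along its length. May be absent.
- plaque1: Loose carved wooden plaque, upright plate 22 mm thick (x) by 44 mm wide (y) by 130 mm tall (z), about 90 g, alike to the other plaques; same on both faces. A slot 20 mm wide goes through it along x from 68 to 100 mm above its lower end; by it the plaque hangs on peg 1 of the stand, its back against the rail. Origin: centre of its lower end, z up along its length. May be absent.
- plaque2: Loose carved wooden plaque, upright plate 22 mm thick (x) by 44 mm wide (y) by 130 mm tall (z), about 90 g, alike to the other plaques; same on both faces. A slot 20 mm wide goes through it along x from 68 to 100 mm above its lower end; by it the plaque hangs on peg 2 of the stand, its back against the rail. Origin: centre of its lower end, z up along its length. May be absent.
- plaque3: Loose carved wooden plaque, upright plate 22 mm thick (x) by 44 mm wide (y) by 130 mm tall (z), about 90 g, alike to the other plaques; same on both faces. A slot 20 mm wide goes through it along x from 68 to 100 mm above its lower end; by it the plaque hangs on peg 3 of the stand, its back against the rail. Origin: centre of its lower end, z up along its length. May be absent.
- pocket0 (a point): Centre of the inner floor of one pocket of the rack, 8 mm above the bench; x along the row (the pocket's 30 mm side), y across (its 52 mm side), z up. The pocket walls end 45 mm above this point.
- pocket1 (a point): Centre of the inner floor of one pocket of the rack, 8 mm above the bench; x along the row (the pocket's 30 mm side), y across (its 52 mm side), z up. The pocket walls end 45 mm above this point.
- pocket2 (a point): Centre of the inner floor of one pocket of the rack, 8 mm above the bench; x along the row (the pocket's 30 mm side), y across (its 52 mm side), z up. The pocket walls end 45 mm above this point.
- pocket3 (a point): Centre of the inner floor of one pocket of the rack, 8 mm above the bench; x along the row (the pocket's 30 mm side), y across (its 52 mm side), z up. The pocket walls end 45 mm above this point.
- gouge0: Bystander: carving gouge with white handle, 220 mm long, lying on the bench beyond the stand.
- gouge1: Bystander: carving gouge with green handle, 220 mm long, lying on the bench left of the stand.
- mallet: Bystander: wooden mallet, head 110 x 60 x 60 mm, handle 180 mm, lying on the bench.
- offcut: Bystander: dark wooden offcut 130 x 70 x 35 mm lying on the bench in front of the stand. Origin: centre of its underside.
There are look-alikes about, which are no part of the job. What is shaped like the plaque2 but orange or purple is not meant.

How it is judged (in metres and radians):
On the way, in this order (a step that is already met when the one before it is completed fails the run):
1. the bottle is held upside down, its stopper end at least 30 degrees below level, for 1 s (angle between bottle's own z axis and vertical above 2.09 rad), for 1 s.
2. the bottle stands upright on the cork mat again (horizontal distance between bottle and mat below 0.03 m and height (world z) of bottle below 0.009 m and angle between bottle's own z axis and vertical below 0.1 rad and linear speed of bottle below 0.03 m/s), for 0.3 s.
At the end, for the whole second after the job is handed in: Every plaque present stands in the rack: its lower end in a pocket within 8 mm of the pocket's floor, leaning less than 20 degrees (0.35 rad), at rest. The bottle stands upright on the cork mat (within 0.1 rad), its axis within 30 mm of the mat's centre, at rest (all of step 2 and x of plaque0 in the frame of rack between -0.083 and 0.083 m and y of plaque0 in the frame of rack between -0.02 and 0.02 m and z of each of plaque0, plaque1, plaque2, plaque3 in the frame of rack below 0.016 m and angle between each of plaque0, plaque1, plaque2, plaque3's own z axis and vertical below 0.35 rad and linear speed of each of plaque0, plaque1, plaque2, plaque3 below 0.03 m/s and x of plaque1 in the frame of rack between -0.083 and 0.083 m and y of plaque1 in the frame of rack between -0.02 and 0.02 m and x of plaque2 in the frame of rack between -0.083 and 0.083 m and y of plaque2 in the frame of rack between -0.02 and 0.02 m and x of plaque3 in the frame of rack between -0.083 and 0.083 m and y of plaque3 in the frame of rack between -0.02 and 0.02 m); the robot touches nothing.
It fails at once if a gouge, the mallet or the offcut is moved by more than 30 mm (distance of any of gouge0, gouge1, mallet, offcut from where it was at the start of the episode above 0.03 m).
Of plaque0, plaque1, plaque2, plaque3 only 2 to 4 are there at a start; the rules pass over those that are not, and their reading is None.
At some moment in a run one of bottle may be knocked a few centimetres aside while the robot is not near it.
It also fails if it takes over 210 s, if anything falls off the work surface, if the arm or the gripper's body presses on something with over 40 N, if the wrist force passes 120 N, or if a joint passes its speed limit or range.

## Robot

A 6-joint arm with a two-finger parallel gripper is mounted at the origin on the work surface. World frame = base frame: x ahead of the robot, y to its left, z up, the work surface at z = 0. Lengths are in mm, angles in rad, forces in N, time in s.
With the tool pointing down it reaches from about 350 to 975 mm from the base axis. Payload 7.1 kg.
Tool frame: the origin (TCP) lies between the finger pads; the fingertips stand 22 mm ahead of it and the grasp point (between the pads) lies 3 mm ahead of it; z points along the fingers, y is the line along which they close (so a half turn about z gives the same grasp; the last joint's range is limited). The gripper opens to 88 mm and grips with 3 to 60 N. Pads are 20 mm wide; open, the fingers measure 115 mm over their backs; the gripper's body (75 mm by 178 mm) begins 61 mm behind the grasp point.
Start: joints at [-1.307, 0.423, 1.63, -0, 1.089, -0.019], TCP at [174.422, -600.152, 244.675] pointing down, gripper open.
Joint ranges: [-3, 3], [-0.9, 2.11], [0.09, 2.58], [-1.31, 4.45], [0.11, 2.69], [-2.54, 2.54]. Speed limits (rad/s): [2.39, 2.39, 3.01, 3.14, 3.14, 3.14].

## Interface

Orientations are given as a unit quaternion [x, y, z, w].
In Python, from station import arm gives the robot as it stands.
- The arm moves only by the tool servo_tool, never from a script. Its argument "motion" is a list of rows, each a list of 3 entries, a list of its own where there are three numbers: the opening, from 0 (shut) to 1 (fully open), then the shift along the tool's x, y, z in mm, then the turn about the tool's z in rad. In form: [[fingers, [x, y, z], yaw], ...]. A call has 1 to 12 rows; each row is the pose to reach, as a shift and turn from the pose commanded when the call began, along the tool's axes at that moment; what a row does not reach only later rows make up. A row lasts 1/8 s, in which the tool goes at most 62.5 mm and 10.7 degrees, less where a joint would pass 70% of its speed; a pose out of reach is approached as far as the arm can. A call with a gripper value outside its range is refused whole. The fingers move at their own pace and stop on an object; "grip_force" is the grip in N (left out, the last holds). Time passes only in rows, so rows that repeat a pose let the fingers close. It gives the time, the measured TCP pose, the force, the opening and the grip force at its end, in the units of the state.
- arm.read_state(): the state, without advancing time (a new reading comes with each control period).
- arm.grab_frame(name): name is "scene" or "top"; returns the picture (480x640x3 uint8, red, green, blue); there is no depth.
- arm.camera_params(name): a dict with "intrinsics" (3x3 intrinsics, pixels), "k1" (the pictures are not rectified: a ray, as slopes to the right and down, at radius r is drawn at 1 + k1 r^2 times it, then the intrinsics apply), "R" (3x3) and "t" (3): a world point X has camera coordinates R X + t. Camera axes: x right, y down, z forward; pixel columns grow to the right and rows downward; lengths in mm; the calibration is good to about 2 mm. A picture is of the moment at which its call begins. camera_params takes no time and is no camera call.
- arm.hand_in(): hands the job in; it is judged then, once.
The state is a dict: "clock": time; "qpos": joint angles; "dq": joint speeds; "effort": joint torques, N m; "position": TCP position; "tcp_rot": TCP orientation; "ft_force": force on the tool from outside, world axes, zero at the start; "torque": the same for the moment, N m; "gripper_width": finger opening in mm; "grip_force": force on a finger pad.
Only numpy, scipy, OpenCV 4.12 (cv2) and the standard library are available. Lean on these libraries where they do the work, as an engineer would, in place of code of your own. Each camera call takes 0.05 s, during which the arm holds its last target. There are 200 camera calls.

## Working session

There is one attempt and no reset: what is moved stays moved. The work goes in short steps, Python scripts to look and compute and a tool call to move; the robot and the scene stay as the last step left them, time stands still between calls to the robot, and variables do not carry over. Pictures are saved under pics/ and viewed, at most 15 in all, crops included, and the job is handed in when it is done.

Besides the shell and the picture viewer there is one more tool, called after "Call:" as name([rows], argument=value, ...), one row to a line, values as JSON. servo_tool: Moves the arm, as the interface text tells. Its arguments: {"type":"object","properties":{"motion":{"type":"array","items":{"type":"array"}},"grip_force":{"type":"number"}},"required":["motion"]}

```bash
ls; mkdir -p pics
python3 - <<'E'
from station import arm
import cv2
for n in("scene","top"):
    cv2.imwrite(f"pics/{n}0.png",arm.grab_frame(n)[:,:,::-1]); c=arm.camera_params(n); print(n,c)
print(arm.read_state())
E
```

```text
pics
scene {'intrinsics': array([[544.78586844,   0.        , 328.25127894],
       [  0.        , 544.78586844, 239.71411312],
       [  0.        ,   0.        ,   1.        ]]), 'k1': 0.002256509075455635, 'R': array([[-0.50367677,  0.86388975,  0.00205494],
       [ 0.45204145,  0.26558093, -0.85154289],
       [-0.73618492, -0.42797345, -0.52428092]]), 't': array([ 227.53513477, -193.28977712, 1846.35156181])}
top {'intrinsics': array([[519.7426015 ,   0.        , 318.61420058],
       [  0.        , 519.7426015 , 233.9501265 ],
       [  0.        ,   0.        ,   1.        ]]), 'k1': -0.019113475176759268, 'R': array([[ 1.11007775e-02, -9.99938185e-01, -6.31445198e-04],
       [-9.97449821e-01, -1.10286245e-02, -7.05139933e-02],
       [ 7.05026705e-02,  1.41259505e-03, -9.97510590e-01]]), 't': array([  71.25460222,  605.27051548, 1373.08472131])}
{'clock': 0.1, 'qpos': array([-1.30702372e+00,  4.23758696e-01,  1.63060323e+00, -1.18964538e-05,
        1.08862415e+00, -1.89807012e-02]), 'dq': array([-0.00165066,  0.00017395, -0.00097363,  0.00030286, -0.00073403,
        0.00091707]), 'effort': array([-2.39503061e-04, -5.45613027e+01, -2.74324894e+01,  6.45554136e-02,
        1.87730638e-02, -2.36096770e-05]), 'position': array([ 174.28449086, -599.71184349,  243.98706145]), 'tcp_rot': array([ 9.90022326e-01,  1.40908869e-01, -9.02901553e-05, -6.90852169e-04]), 'ft_force': array([-1.36564949, -0.54435281, -0.40296856]), 'torque': array([-0.057813  , -0.0129639 , -0.02612699]), 'grip_force': 0.0, 'gripper_width': 88.07011877661611}
```

View pics/scene0.png

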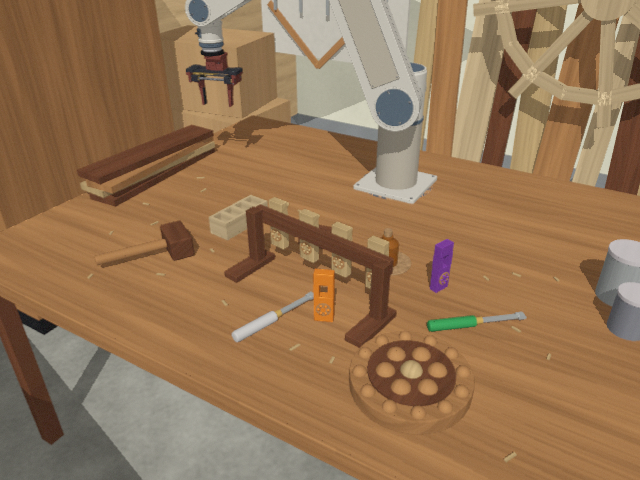

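View pics/top0.png

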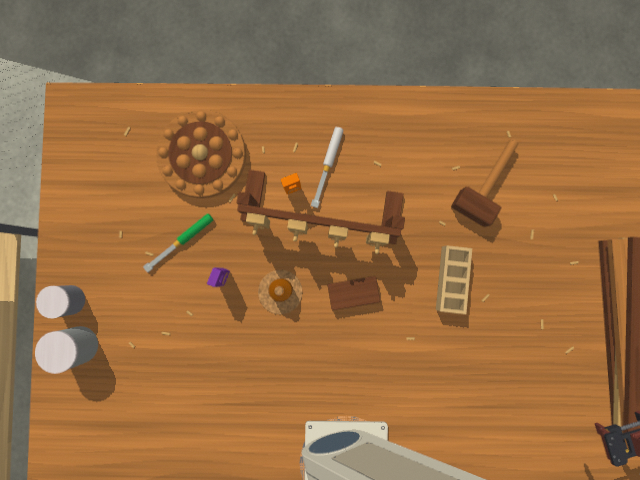

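Both views show four light plaques hanging on the stand (top view about (257,220), (297,227), (338,233), (379,239)). The rack is at about (455,280), the bottle at (280,290) and the offcut at (355,293). The orange and purple decoys stand apart from these. I'll take zoomed crops to measure from.

Run:
```python
import cv2
def crop(n,x,y,w,h,s,o):
    i=cv2.imread(f"pics/{n}0.png")[y:y+h,x:x+w]; i=cv2.resize(i,None,fx=s,fy=s,interpolation=cv2.INTER_CUBIC)
    for k in range(0,w,10): cv2.line(i,(k*s,0),(k*s,8 if k%50 else 20),(255,255,0),1)
    for k in range(0,h,10): cv2.line(i,(0,k*s),(8 if k%50 else 20,k*s),(255,255,0),1)
    cv2.imwrite(f"pics/{o}.png",i)
crop("top",230,165,180,150,4,"c1"); crop("top",410,230,80,100,6,"c2"); crop("scene",200,180,200,165,4,"c3")
```

```text
(no output)
```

View pics/c1.png

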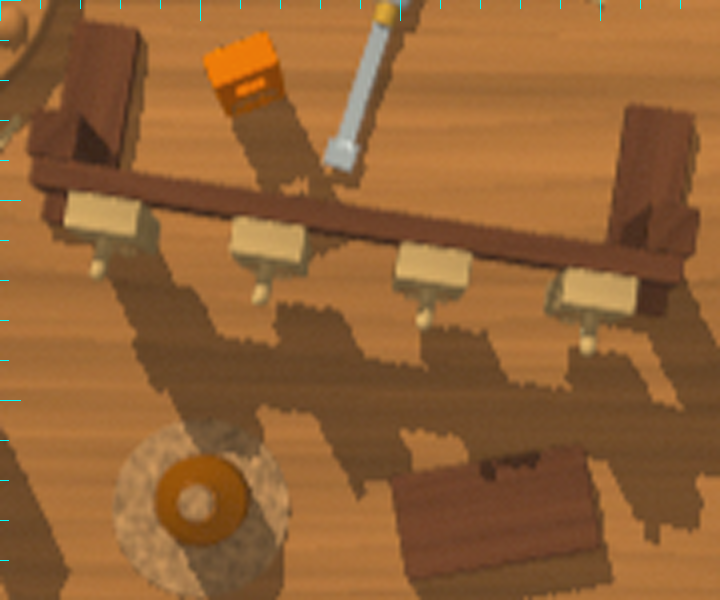

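View pics/c2.png

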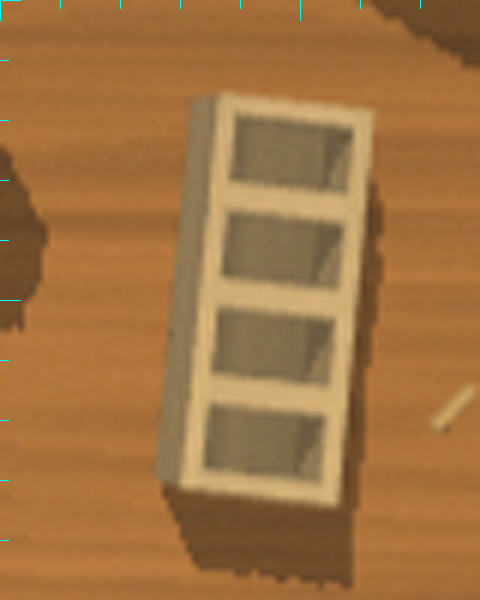

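View pics/c3.png

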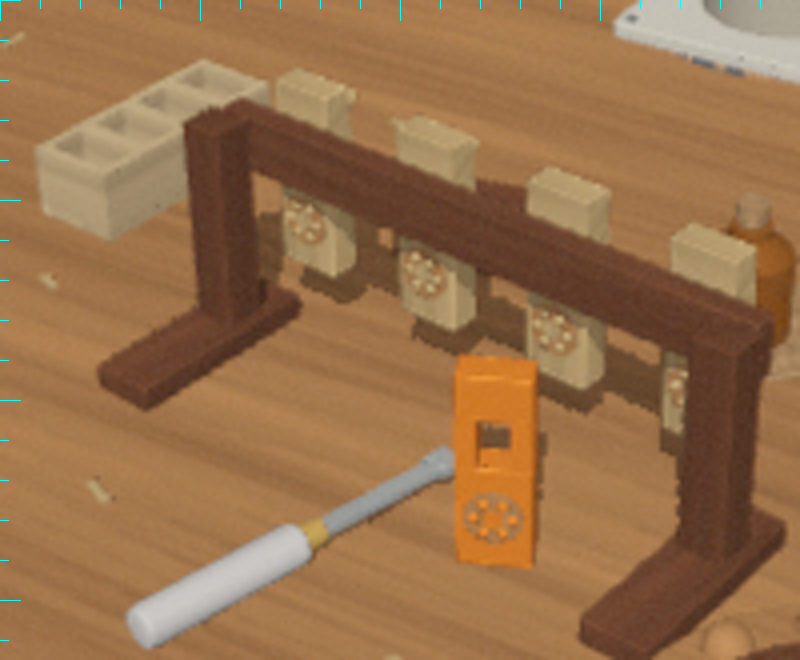

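The crops give these corners:
- Plaque tops run in c1 from (104,214) to (600,290).
- Peg tips run from (98,268) to (587,344).
- Rack top corners in c2 are (220,93), (374,112), (338,506) and (180,487).
- The stopper is at (197,502) in c1.

Next I'll fit the poses.

```bash
cat > h.py <<'E'
import numpy as np, cv2
from scipy.optimize import least_squares
from scipy.spatial.transform import Rotation as Ro
from station import arm
C={n:arm.camera_params(n) for n in("scene","top")}
def proj(n,X):
    c=C[n]; k=np.array([c["k1"],0,0,0,0.])
    return cv2.projectPoints(np.atleast_2d(np.asarray(X,float)),cv2.Rodrigues(c["R"])[0],c["t"],c["intrinsics"],k)[0][:,0]
def ray(n,uv,z):
    c=C[n]; p=cv2.undistortPoints(np.array([[uv]],float),c["intrinsics"],np.array([c["k1"],0,0,0,0.]))[0,0]
    d=c["R"].T@[*p,1]; o=-c["R"].T@c["t"]; return o+d*(z-o[2])/d[2]
def fit(obs,x0,off=0):
    L=np.array([o[2] for o in obs],float)
    def f(v):
        c,s=np.cos(v[2]),np.sin(v[2]); W=L@np.array([[c,-s,0],[s,c,0],[0,0,1]]).T+[v[0],v[1],0]
        return np.concatenate([proj(o[0],w)[0]-o[1] for o,w in zip(obs,W)])
    r=least_squares(f,x0,loss="soft_l1"); return r.x,r.fun.reshape(-1,2)
c1=lambda u,v:(230+u/4-.375,165+v/4-.375)
c2=lambda u,v:(410+u/6-.42,230+v/6-.42)
c3=lambda u,v:(200+u/4-.375,180+v/4-.375)
E
cat > m.py <<'E'
from h import *
np.set_printoptions(precision=3,suppress=True)
o=[]
T=[(104,214),(269,237),(433,265),(600,290)];P=[(98,268),(260,293),(423,318),(587,344)];S=[(713,244),(568,187),(437,135),(315,85)]
for i in range(4):
    y=150-100*i
    o+=[("top",c1(*T[i]),(-11,y,180)),("top",c1(*P[i]),(-46,y,158)),("scene",c3(*S[i]),(-11,y,180))]
o+=[("top",c1(35,152),(18,200,160)),("top",c1(686,256),(18,-200,160)),("top",c1(682,284),(0,-200,160)),("top",c1(32,186),(0,200,160))]
v,r=fit(o,[600,0,0.]);print("stand",v);print(r)
q=[("top",c2(220,93),(86,34,53)),("top",c2(374,112),(86,-34,53)),("top",c2(338,506),(-86,-34,53)),("top",c2(180,487),(-86,34,53)),
("scene",c3(38,148),(86,-34,53)),("scene",c3(108,182),(86,34,53)),("scene",c3(205,60),(-86,-34,53))]
v,r=fit(q,[450,-300,0.]);print("rack",v);print(r)
for w in q: print(ray(w[0],w[1],53))
print("mat",ray("top",c1(203,508),4),"stop",ray("top",c1(197,502),102),"scene stop",ray("scene",c3(755,200),102))
print("offcut",[ray("top",c1(*k),35)[:2] for k in((393,480),(580,450),(603,548),(413,578))])
print("orange top",ray("top",(291,182),130),"purple",ray("top",(218,275),130))
E
python3 m.py
```

```text
stand [621.203  79.497  -0.146]
[[-0.503 -1.139]
 [-0.27   0.509]
 [-0.205 -0.858]
 [-0.339 -0.369]
 [-0.     0.695]
 [-0.367 -1.02 ]
 [ 0.17  -0.833]
 [ 0.112  0.894]
 [-1.046 -1.252]
 [-0.006 -0.535]
 [ 0.038  0.851]
 [-1.344 -0.944]
 [-0.579  0.272]
 [-0.259 -0.094]
 [-0.339  0.242]
 [-1.069 -0.946]]
rack [ 487.205 -280.436   -0.099]
[[-0.671  0.191]
 [-0.563 -0.13 ]
 [-0.529 -0.048]
 [-0.193  0.256]
 [-0.653 -0.564]
 [-0.898 -1.982]
 [-0.615 -0.831]]
[ 576.669 -256.881   53.   ]
[ 569.091 -324.257   53.   ]
[ 398.152 -307.134   53.   ]
[ 405.659 -238.596   53.   ]
[ 570.992 -319.032   53.   ]
[ 583.44  -245.995   53.   ]
[ 401.779 -300.763   53.   ]
mat [448.638 179.353   4.   ] stop [456.341 175.985 102.   ] scene stop [457.808 179.458 102.   ]
offcut [array([469.694,  52.01 ]), array([490.773, -71.304]), array([426.599, -86.708]), array([405.638,  38.219])]
orange top [725.772 148.048 130.   ] purple [492.712 324.388 130.   ]
```

Call:
servo_tool([
  [1,[0,0,-200],0],
  [1,[0,0,-400],0],
  [1,[0,0,-600],0],
  [1,[0,0,-700],0],
  [1,[0,0,-700],0],
  [1,[0,0,-700],0],
  [1,[0,0,-700],0],
  [1,[0,0,-700],0],
  [1,[0,0,-700],0],
  [1,[0,0,-700],0],
  [1,[0,0,-700],0],
  [1,[0,0,-700],0],
])

```text
clock: 1.6
position: [149.2, -513.6, 910.7]
tcp_rot: [0.989, 0.141, -0.004, -0.04]
ft_force: [0.1, 0.6, -0.7]
gripper_width: 87.7
grip_force: 0.0
```

Call:
servo_tool([
  [1,[0,0,-60],0],
  [1,[0,0,-120],0],
  [1,[0,0,-180],0],
  [1,[0,0,-240],0],
  [1,[0,0,-300],0],
  [1,[0,0,-300],0],
  [1,[0,0,-300],0],
  [1,[0,0,-300],0],
])

```text
clock: 2.6
position: [138.5, -478.1, 941.5]
tcp_rot: [0.99, 0.141, -0.001, -0.012]
ft_force: [0.1, 0.1, -0.2]
gripper_width: 88.1
grip_force: 0.0
```

```bash
python3 -c "
from station import arm
s=arm.read_state();print(s['qpos'],s['dq'],s['position'],s['tcp_rot'])"
```

```text
[-1.31348504e+00  3.88538164e-01  8.72117191e-02  2.68555580e-03
  2.68899316e+00 -2.30354720e-02] [-4.98685617e-04 -4.47655477e-03  5.93110573e-05  9.37629243e-04
 -1.53387580e-04 -2.82132151e-04] [ 138.47598146 -478.14606666  941.51819632] [ 9.89956805e-01  1.40894233e-01 -7.55742035e-04 -1.15658591e-02]
```

Call:
servo_tool([
  [1,[0,0,60],0],
  [1,[0,0,120],0],
  [1,[0,0,180],0],
  [1,[0,0,240],0],
  [1,[0,0,300],0],
  [1,[0,0,300],0],
  [1,[0,0,300],0],
])

```text
clock: 3.48
position: [136.9, -470.5, 639.6]
tcp_rot: [0.99, 0.141, -0.001, -0.014]
ft_force: [0.2, -0.1, -0.5]
gripper_width: 88.1
grip_force: 0.0
```

```bash
python3 -c "
from station import arm
s=arm.read_state();print(s['qpos'],s['dq'],s['position'],s['tcp_rot'])"
```

```text
[-1.31275004e+00  1.68573930e-02  1.28986496e+00  1.26865480e-03
  1.86248652e+00 -2.44104647e-02] [ 0.0010403  -0.00793065 -0.10693983 -0.00062956  0.03059483  0.00041622] [ 136.85451354 -470.52338024  639.63884888] [ 0.98992476  0.14091819 -0.00100348 -0.01378466]
```

The interface keeps whatever tilt the arm ends up with when it is pushed past its reach. That gives me a documented way to pitch the tool, so I'll test it by pulling outward.

Call:
servo_tool([
  [1,[0,60,0],0],
  [1,[0,120,0],0],
  [1,[0,180,0],0],
  [1,[0,240,0],0],
  [1,[0,300,0],0],
  [1,[0,360,0],0],
  [1,[0,420,0],0],
  [1,[0,420,0],0],
  [1,[0,420,0],0],
  [1,[0,420,0],0],
])

```text
clock: 4.72
position: [243.1, -836.1, 610.9]
tcp_rot: [0.99, 0.141, 0.002, 0.006]
ft_force: [0.1, -0.4, 0.9]
gripper_width: 87.8
grip_force: 0.0
```

```bash
cat > s.py <<'E'
from station import arm
import numpy as np
np.set_printoptions(precision=4,suppress=True)
s=arm.read_state();q=s['qpos'];p=s['position'];print(s['clock'],q,p,s['tcp_rot'],'r',np.hypot(p[0],p[1]),'sum',q[1]+q[2]+q[4])
open('log.txt','a').write(repr((list(map(float,q)),list(map(float,p)),list(map(float,s['tcp_rot']))))+'\n')
E
python3 s.py
```

```text
4.725 [-1.3022  0.8623  0.0861  0.0023  2.1799 -0.0128] [ 243.053  -836.0568  610.8855] [0.99   0.1409 0.0018 0.0065] r 870.6696590904734 sum 3.128292954285625
```

Call:
servo_tool([
  [1,[0,2000,0],0],
  [1,[0,2000,0],0],
  [1,[0,2000,0],0],
  [1,[0,2000,0],0],
  [1,[0,2000,0],0],
  [1,[0,2000,0],0],
  [1,[0,2000,0],0],
  [1,[0,2000,0],0],
  [1,[0,2000,0],0],
  [1,[0,2000,0],0],
  [1,[0,2000,0],0],
  [1,[0,2000,0],0],
])

```text
clock: 6.22
position: [279.9, -962.4, 375.4]
tcp_rot: [0.99, 0.141, 0.005, 0.028]
ft_force: [0.2, -0.2, -0.3]
gripper_width: 88.0
grip_force: 0.0
```

```bash
python3 s.py
```

```text
6.225 [-1.3004  1.1155  0.0862  0.0026  1.8833 -0.0114] [ 279.8696 -962.426   375.4382] [0.9896 0.1408 0.0049 0.0279] r 1002.29276546874 sum 3.0850479826087245
```

Call:
servo_tool([
  [1,[0,600,0],0],
])

```text
clock: 6.35
position: [284.3, -977.7, 363.3]
tcp_rot: [0.989, 0.141, 0.008, 0.047]
ft_force: [-0.2, -0.2, 0.7]
gripper_width: 88.0
grip_force: 0.0
```

Call:
servo_tool([
  [1,[0,600,0],0],
])

```text
clock: 6.48
position: [288.5, -992.1, 353.2]
tcp_rot: [0.988, 0.14, 0.01, 0.067]
ft_force: [-0.0, 0.5, -0.2]
gripper_width: 87.7
grip_force: 0.0
```

Call:
servo_tool([
  [1,[0,600,0],0],
])

```text
clock: 6.6
position: [292.5, -1005.7, 346.3]
tcp_rot: [0.986, 0.14, 0.013, 0.087]
ft_force: [0.4, 1.1, -0.5]
gripper_width: 87.7
grip_force: 0.0
```

```bash
python3 s.py
```

```text
6.6 [-1.3002  1.1487  0.0866  0.004   1.7309 -0.011 ] [  292.457  -1005.6665   346.2916] [0.9862 0.1403 0.0133 0.0866] r 1047.3280864792048 sum 2.9662489507587306
```

Call:
servo_tool([
  [1,[0,1200,0],0],
  [1,[0,1200,0],0],
  [1,[0,1200,0],0],
  [1,[0,1200,0],0],
  [1,[0,1200,0],0],
  [1,[0,1200,0],0],
  [1,[0,1200,0],0],
  [1,[0,1200,0],0],
])

```text
clock: 7.6
position: [299.6, -1030.6, 307.5]
tcp_rot: [0.984, 0.14, 0.017, 0.11]
ft_force: [0.3, -0.1, -0.2]
gripper_width: 87.9
grip_force: 0.0
```

```bash
python3 s.py
```

```text
7.6 [-1.3001  1.1899  0.0871  0.0045  1.6407 -0.011 ] [  299.64   -1030.5865   307.5079] [0.9838 0.1399 0.0166 0.1105] r 1073.2625855829808 sum 2.917680025977936
```

```bash
cat > fk.py <<'E'
import numpy as np
from scipy.optimize import least_squares
D=[([-1.30702372,.423758696,1.63060323,0,1.08862415,0],[174.284,-599.712,243.987]),([-1.3135,.388538,.0872117,0,2.688993,0],[138.476,-478.146,941.518]),([-1.31275,.01685739,1.28986,0,1.86248652,0],[136.8545,-470.523,639.6388])]
D+=[eval(l)[:2] for l in open('log.txt')]
Q=np.array([d[0] for d in D]);P=np.array([d[1] for d in D]);r=np.hypot(P[:,0],P[:,1]);z=P[:,2]
def fk2(v,q2,q3,q5):
    r0,h,a,b,e,d=v;A=q2;B=q2+q3;S=B+q5
    return r0+a*np.sin(A)+b*np.sin(B)+e*np.cos(B)+d*np.sin(S), h+a*np.cos(A)+b*np.cos(B)-e*np.sin(B)+d*np.cos(S)
def f(v):
    R,Z=fk2(v,Q[:,1],Q[:,2],Q[:,4]);return np.r_[R-r,Z-z]
s=least_squares(f,[0,350,450,450,0,250]);
if __name__=="__main__": print(s.x,np.abs(s.fun).max(),np.linalg.cond(s.jac),Q[:,3])
V=s.x
E
python3 fk.py
```

```text
[1.43844686e-01 3.12340443e+02 5.63053908e+02 4.84890309e+02
 7.75167590e+01 2.87534840e+02] 0.020604143772288808 38.31436928175568 [0.         0.         0.         0.00234457 0.00260616 0.00401518
 0.00447844]
```

```bash
cat > sim.py <<'E'
from fk import *
lo=np.array([-.9,.087,.11]);hi=np.array([2.11,2.58,2.69])
def st(q): R,Z=fk2(V,*q); return np.array([R,Z,sum(q)])
def step(q,dr,dz,w,cap=62.5):
    "one single-row call; pull (dr,dz) mm world plane, clamped; w mm/rad"
    n=np.hypot(dr,dz); k=min(1,cap/n); t=st(q)+[dr*k,dz*k,0]
    g=lambda x:(st(x)-t)*[1,1,w]
    return least_squares(g,np.clip(q,lo+1e-6,hi-1e-6),bounds=(lo,hi)).x
def ydir(q): S=sum(q); return np.array([-np.cos(S),np.sin(S)])
if __name__=="__main__":
    q0=Q[4][[1,2,4]]; np.set_printoptions(precision=4,suppress=True)
    for cap in (62.5,600):
      for w in (200,300,500,1000,2000):
        q=q0.copy()
        for i in range(3): q=step(q,*(ydir(q)*600),w,cap)
        print(cap,w,q,st(q))
    print(Q[5][[1,2,4]],st(Q[5][[1,2,4]]))
E
python3 sim.py
```

```text
62.5 200 [1.1315 0.087  1.4321] [1127.1522  392.8191    2.6506]
62.5 300 [1.1353 0.087  1.5555] [1095.1699  373.8748    2.7778]
62.5 500 [1.1448 0.087  1.696 ] [1056.9529  352.1431    2.9278]
62.5 1000 [1.155  0.087  1.7958] [1028.9637  336.957     3.0378]
62.5 2000 [1.1588 0.087  1.8268] [1020.1558  332.3068    3.0727]
600 200 [0.6584 0.087  0.2637] [ 973.8772 1214.5509    1.0091]
600 300 [0.7586 0.087  0.4297] [1076.8232 1068.3606    1.2753]
600 500 [0.9437 0.087  0.791 ] [1190.3505  754.1469    1.8218]
600 1000 [1.1812 0.087  1.3497] [1150.7501  347.7348    2.6179]
600 2000 [1.2863 0.087  1.5868] [1083.1315  206.732     2.9601]
[1.1487 0.0866 1.7309] [1047.3268  346.2995    2.9662]
```

```bash
cat > plan.py <<'E'
from sim import *
np.set_printoptions(precision=3,suppress=True)
W=600
def beam(q0,sgn,goal,zmin,rmin=250,K=60,N=60,zmax=1300):
    B=[(np.array(q0),[])];
    for n in range(N):
        C=[]
        for q,h in B:
            for th in np.arange(0,2*np.pi,np.pi/8):
                x=step(q,62.5*np.cos(th),62.5*np.sin(th),W); p=st(x)
                if p[1]<zmin or p[0]<rmin or p[1]>zmax: continue
                C.append((x,h+[(round(float(th),2))]))
        C.sort(key=lambda c:sgn*sum(c[0]))
        # diversity
        seen={};B=[]
        for c in C:
            k=tuple(np.round(c[0]/.15).astype(int))
            if k in seen: continue
            seen[k]=1;B.append(c)
            if len(B)>=K: break
        if sgn*sum(B[0][0])<=sgn*goal: break
    return n+1,B[0]
import sys
if __name__=="__main__":
    for q0 in ([1.19,.09,1.64],):
        n,(q,h)=beam(q0,1,.85,200,K=12,N=45);print("up",n,q,st(q),h)
    n,(q2,h)=beam(q,-1,3.1,150,K=12,N=45);print("down",n,q2,st(q2),h)
E
time timeout 560 python3 plan.py
```

```text
up 45 [0.485 0.087 0.826] [ 873.112 1226.       1.398] [0.39, 0.39, 0.39, 0.39, 1.18, 0.39, 0.39, 0.39, 0.39, 0.39, 0.39, 0.79, 1.18, 1.18, 0.79, 1.18, 0.39, 0.79, 0.39, 0.79, 1.18, 1.18, 1.18, 1.18, 1.18, 0.79, 0.79, 0.79, 0.79, 1.18, 1.18, 1.57, 1.57, 1.18, 1.18, 1.57, 1.57, 1.57, 1.18, 1.18, 1.18, 1.18, 1.18, 1.18, 1.18]
down 45 [-0.051  2.58   0.387] [251.278 153.261   2.915] [5.11, 4.71, 4.71, 4.71, 4.32, 4.71, 4.71, 4.71, 4.32, 4.32, 4.71, 4.71, 4.71, 4.71, 4.32, 4.32, 4.32, 4.32, 4.32, 4.32, 4.32, 4.32, 4.32, 4.32, 4.32, 3.93, 3.93, 3.93, 3.93, 3.53, 3.53, 3.53, 3.53, 3.14, 3.93, 3.53, 1.57, 4.32, 3.93, 0.39, 2.75, 4.32, 1.57, 5.5, 3.53]
real	0m29.450s
user	0m29.878s
sys	0m0.064s
```

```bash
cat > k6.py <<'E'
from fk import V,D
import numpy as np
from scipy.optimize import least_squares
from scipy.spatial.transform import Rotation as Ro
_,h,a,b,e,d=V
lo=np.array([-3,-.9,.087,-1.31,.11,-2.54]);hi=np.array([3,2.11,2.58,4.45,2.69,2.54])
def fk(q):
    c=np.cos(q);s=np.sin(q)
    Y=lambda i:np.array([[c[i],0,s[i]],[0,1,0],[-s[i],0,c[i]]]); Z=lambda i:np.array([[c[i],-s[i],0],[s[i],c[i],0],[0,0,1]])
    A=Z(0)@Y(1);p=np.array([0,0,h])+A[:,2]*a
    A=A@Y(2);p=p+A[:,2]*b+A[:,0]*e
    A=A@Z(3)@Y(4);p=p+A[:,2]*d
    return p,A@Z(5)
def rv(R): return Ro.from_matrix(R).as_rotvec()
W=600
def res(q,pt,Rt):
    p,R=fk(q);return np.r_[p-pt,W*rv(R@Rt.T)]
def step(q,sh,yaw,n=6):
    "one single-row call from q: tool-frame shift mm, yaw"
    p,R=fk(q);sh=np.asarray(sh,float);m=np.linalg.norm(sh)
    if m>62.5: sh=sh*62.5/m
    yaw=np.clip(yaw,-.187,.187)
    return least_squares(res,np.clip(q,lo+1e-6,hi-1e-6),bounds=(lo,hi),args=(p+R@sh,R@Ro.from_rotvec([0,0,yaw]).as_matrix()),max_nfev=n).x
def tilt(q): return np.arccos(np.clip(-fk(q)[1][2,2],-1,1))
if __name__=="__main__":
    np.set_printoptions(precision=4,suppress=True)
    for l in open('log.txt'):
        q,p,r=eval(l);P,R=fk(np.array(q)); print(P-p,Ro.from_matrix(R).as_quat(),r)
E
python3 k6.py
cat > b6.py <<'E'
from k6 import *
import itertools,sys,time
from multiprocessing import Pool
acts=[(np.array(v)*62.5/max(1,np.linalg.norm(v)),y) for v in itertools.product((-1,0,1),repeat=3) for y in (-.187,0,.187)]
def ex(q):
    out=[]
    for v,y in acts:
        x=step(q,v,y,3);p,R=fk(x)
        if p[2]<250 or np.hypot(p[0],p[1])<250: continue
        out.append((x,v,y))
    return out
def start(p,yaw,guess):
    R=Ro.from_euler('x',np.pi).as_matrix()@Ro.from_euler('z',yaw).as_matrix()
    return least_squares(res,guess,bounds=(lo,hi),args=(np.array(p,float),R)).x
if __name__=="__main__":
    np.set_printoptions(precision=2,suppress=True)
    import os;print(os.cpu_count())
    with Pool() as P:
      for q6 in (2.53,-2.53,0):
       q0=np.array([0,.2,1.7,0,np.pi-1.9,q6]);
       B=[(q0,[])];t=time.time()
       for n in range(8):
        C=[(x,hh+[(v,y)]) for (q,hh),o in zip(B,P.map(ex,[b_[0] for b_ in B])) for x,v,y in o]
        C.sort(key=lambda c:-tilt(c[0]));seen=set();B=[]
        for c in C:
            k=tuple(np.round(c[0]/.2).astype(int))
            if k in seen: continue
            seen.add(k);B.append(c)
            if len(B)>=16:break
       q,hh=B[0];print(q6,n+1,tilt(q),q,fk(q)[0],time.time()-t);print([(list(np.round(v)),y) for v,y in hh])
E
timeout 500 python3 b6.py
```

```text
[-11.4826  -3.1249   0.0003] [ 0.6004  0.7997 -0.0033  0.0058] [0.9900023352404816, 0.14089088181427284, 0.0017975364364753298, 0.006473368732666982]
[-11.4813  -3.1301   0.01  ] [ 0.6002  0.7993 -0.0163  0.0232] [0.9896340459826426, 0.14079714499243845, 0.004868941561503535, 0.02787314840619281]
[-11.4848  -3.1182   0.01  ] [ 0.5982  0.7966 -0.0518  0.0706] [0.9862328162542635, 0.14026544377393985, 0.013260688516731452, 0.08657130913960989]
[-11.4863  -3.113    0.0109] [ 0.5967  0.7946 -0.0664  0.0899] [0.983838984570266, 0.13990757702220324, 0.016645740508920738, 0.1104972472708435]
4
2.53 8 0.7041202613173285 [-0.31  0.37  1.82  0.85  1.03  2.54] [606.58  -2.79 271.98] 10.141371250152588
[([np.float64(44.0), np.float64(-44.0), np.float64(0.0)], 0.187), ([np.float64(44.0), np.float64(-44.0), np.float64(0.0)], 0.187), ([np.float64(44.0), np.float64(-44.0), np.float64(0.0)], 0.187), ([np.float64(44.0), np.float64(-44.0), np.float64(0.0)], 0.187), ([np.float64(44.0), np.float64(-44.0), np.float64(0.0)], 0.187), ([np.float64(44.0), np.float64(-44.0), np.float64(0.0)], 0.187), ([np.floa
[... 667 characters left out ...]
4(0.0)], -0.187), ([np.float64(44.0), np.float64(44.0), np.float64(0.0)], -0.187)]
0 8 0.053588225095750085 [ 0.87 -0.05  2.16  0.05  1.01  2.31] [219.88 281.29 274.38] 9.095637798309326
[([np.float64(44.0), np.float64(44.0), np.float64(0.0)], 0.187), ([np.float64(36.0), np.float64(36.0), np.float64(36.0)], 0.187), ([np.float64(36.0), np.float64(36.0), np.float64(36.0)], 0.187), ([np.float64(62.0), np.float64(0.0), np.float64(0.0)], 0.187), ([np.float64(62.0), np.float64(0.0), np.float64(0.0)], 0.187), ([np.float64(62.0), np.float64(0.0), np.float64(0.0)], 0.187), ([np.float64(44.0), np.float64(-44.0), np.float64(0.0)], 0.187), ([np.float64(44.0), np.float64(-44.0), np.float64(0.0)], 0.187)]
```

```bash
python3 - <<'E'
s=open('k6.py').read()
s=s.replace("    A=Z(0)@Y(1);p=np.array([0,0,h])+A[:,2]*a","    A=Z(0);p=np.array([0,0,h])+A[:,1]*lat;A=A@Y(1);p=p+A[:,2]*a")
s=s.replace("    return p,A@Z(5)","    return p,A@Z(5)@T6").replace("def fk(q)","lat=11.9;T6=Ro.from_euler('z',K6).as_matrix()\ndef fk(q)").replace("_,h,a","K6=-np.pi/2\n_,h,a",1)
open('k6.py','w').write(s)
E
python3 k6.py
cat > un.py <<'E'
from b6 import *
from station import arm
import sys
def search(q0,cost,N,K=16,goal=-1e9):
    B=[(q0,[])]
    with Pool() as P:
       for n in range(N):
        C=[(x,hh+[(v,y)]) for (q,hh),o in zip(B,P.map(ex,[b_[0] for b_ in B])) for x,v,y in o]
        C.sort(key=lambda c:cost(c[0]));seen=set();B=[]
        for c in C:
            k=tuple(np.round(c[0]/.15).astype(int))
            if k in seen: continue
            seen.add(k);B.append(c)
            if len(B)>=K:break
        print(n,round(cost(B[0][0]),3),B[0][0])
        if cost(B[0][0])<goal:break
    q,hh=B[0];print(fk(q)[0],tilt(q))
    for v,y in hh: print([float(round(i)) for i in v],y)
if __name__=="__main__":
    np.set_printoptions(precision=2,suppress=True)
    q0=arm.read_state()['qpos']; search(q0,tilt,14,24,.02)
E
timeout 500 python3 un.py
```

```text
[-0.0094  0.0333  0.0003] [-0.1409  0.99   -0.0065  0.0018] [0.9900023352404816, 0.14089088181427284, 0.0017975364364753298, 0.006473368732666982]
[-0.0138  0.0486  0.01  ] [-0.1408  0.9896 -0.0279  0.0049] [0.9896340459826426, 0.14079714499243845, 0.004868941561503535, 0.02787314840619281]
[-0.0177  0.0623  0.01  ] [-0.1403  0.9862 -0.0866  0.0133] [0.9862328162542635, 0.14026544377393985, 0.013260688516731452, 0.08657130913960989]
[-0.0196  0.0687  0.0109] [-0.1399  0.9838 -0.1105  0.0166] [0.983838984570266, 0.13990757702220324, 0.016645740508920738, 0.1104972472708435]
0 0.214 [-1.26  1.22  0.09 -0.02  1.62 -0.15]
1 0.207 [-1.27  0.95  0.58 -0.02  1.41 -0.34]
2 0.201 [-1.19  1.21  0.1  -0.05  1.63 -0.06]
3 0.195 [-1.19  0.94  0.58 -0.04  1.43  0.14]
4 0.192 [-1.18  0.96  0.58 -0.04  1.41  0.16]
5 0.191 [-1.17  0.83  0.86 -0.05  1.26  0.17]
6 0.191 [-1.15  0.73  1.08 -0.05  1.15  0.19]
7 0.19 [-1.19  0.63  1.27 -0.05  1.05 -0.02]
8 0.19 [-1.2   0.65  1.23 -0.04  1.07  0.15]
9 0.19 [-1.19  0.55  1.39 -0.05  1.02 -0.02]
10 0.19 [-1.19  0.36  1.69 -0.05  0.9  -0.02]
11 0.189 [-1.2   0.28  1.83 -0.05  0.84 -0.03]
12 0.189 [-1.09  0.3   1.81 -0.08  0.85  0.1 ]
13 0.189 [-1.13  0.16  1.99 -0.07  0.81  0.24]
[ 211.36 -458.03  255.31] 0.188632178698677
[-36.0, -36.0, 36.0] -0.187
[-44.0, 0.0, -44.0] 0.187
[-36.0, -36.0, 36.0] 0
[-36.0, -36.0, 36.0] -0.187
[0.0, 44.0, -44.0] 0
[0.0, 62.0, 0.0] 0
[0.0, 62.0, 0.0] 0
[0.0, 62.0, 0.0] 0
[0.0, 0.0, -62.0] 0
[0.0, 62.0, 0.0] 0
[0.0, 62.0, 0.0] 0.187
[0.0, 62.0, 0.0] 0
[0.0, 62.0, 0.0] 0
[0.0, 62.0, 0.0] 0
```

```bash
sed -i 's/K6=-np.pi/K6=np.pi/' k6.py; python3 k6.py | tail -1
cat > un2.py <<'E'
from un import *
np.set_printoptions(precision=2,suppress=True)
q=arm.read_state()['qpos'];p,R=fk(q)
for tgt,g in(((150,-500,880),[-1.3,.35,.3,0,2.3,0]),((95,-310,300),[-1.3,-.3,2.5,0,.7,0])):
    x=least_squares(res,g,bounds=(lo,hi),args=(np.array(tgt,float),R)).x;print("start",x,fk(x)[0],tilt(x))
    search(x,tilt,6,16,.02)
E
timeout 500 python3 un2.py
```

```text
[-0.0196  0.0687  0.0109] [0.9838 0.1399 0.0166 0.1105] [0.983838984570266, 0.13990757702220324, 0.016645740508920738, 0.1104972472708435]
start [-1.31  0.11  0.68  0.01  2.13 -0.01] [ 150. -500.  880.] 0.22395574559773024
0 0.224 [-1.31 -0.01  0.93  0.01  2.    0.17]
1 0.223 [-1.29 -0.11  1.14  0.    1.89  0.19]
2 0.223 [-1.26 -0.2   1.33 -0.    1.79  0.21]
3 0.223 [-1.34 -0.28  1.5   0.01  1.7  -0.04]
4 0.223 [-1.34 -0.35  1.65  0.01  1.62 -0.05]
5 0.223 [-1.35 -0.42  1.8   0.01  1.55 -0.06]
[  87.26 -311.07  563.81] 0.22258989826514267
[0.0, -44.0, 44.0] -0.187
[0.0, -44.0, 44.0] 0.187
[0.0, -44.0, 44.0] 0
[0.0, -44.0, 44.0] 0
[0.0, -44.0, 44.0] 0
[0.0, -44.0, 44.0] 0
start [-1.32 -0.26  2.27  0.01  0.91 -0.03] [  95. -310.  300.] 0.22395574559772924
0 0.221 [-1.32 -0.24  2.39  0.01  0.78 -0.04]
1 0.221 [-1.32 -0.38  2.31  0.01  0.99 -0.04]
2 0.219 [-1.32 -0.24  2.38  0.01  0.79 -0.04]
3 0.219 [-1.32 -0.38  2.3   0.01  1.   -0.04]
4 0.216 [-1.33 -0.38  2.42  0.01  0.88 -0.04]
5 0.216 [-1.33 -0.38  2.42  0.01  0.88 -0.04]
[  74.81 -239.38  265.38] 0.2156814260136141
[0.0, -44.0, 44.0] 0
[0.0, 44.0, -44.0] 0
[0.0, -44.0, 44.0] 0
[0.0, 0.0, -62.0] 0
[0.0, -44.0, 44.0] 0
[0.0, 0.0, 0.0] 0
```

```bash
cat > un3.py <<'E'
from un import *
np.set_printoptions(precision=2,suppress=True)
q=arm.read_state()['qpos'];p,R=fk(q)
for q6 in(2.5,-2.5):
  for dy in (3,):
    x=q.copy();best=None
    for yw in np.arange(-np.pi,np.pi,.05):
        for g6 in(-2,0,2):
            x=least_squares(res,[.0,.2,1.7,0,1.2,g6],bounds=(lo,hi),args=(np.array((550,0,400.)),R@Ro.from_rotvec([0,0,yw]).as_matrix()));
            if x.cost<1e-6 and abs(x.x[3])<.6 and (best is None or abs(x.x[5]-q6)<abs(best[0][5]-q6)): best=(x.x,yw)
    print("start",best,tilt(best[0]))
    search(best[0],tilt,7,16,.02)
E
timeout 560 python3 un3.py
```

```text
start (array([ 0.09,  0.15,  1.66, -0.23,  1.3 ,  2.5 ]), np.float64(1.058407346410192)) 0.22395574559772974
0 0.155 [ 0.06  0.15  1.65 -0.15  1.28  2.54]
1 0.087 [ 0.    0.16  1.65 -0.06  1.27  2.54]
2 0.069 [ 0.05  0.18  1.62 -0.03  1.27  2.54]
3 0.058 [ 0.06  0.21  1.76 -0.01  1.11  2.54]
4 0.057 [ 0.07  0.18  1.9  -0.01  1.01  2.54]
5 0.054 [0.1  0.11 1.91 0.01 1.07 2.54]
6 0.053 [0.13 0.08 2.04 0.01 0.97 2.38]
[426.21  69.13 266.29] 0.053278837761450516
[-44.0, -44.0, 0.0] 0.187
[-44.0, -44.0, 0.0] 0.187
[-44.0, 0.0, 44.0] 0
[-36.0, -36.0, 36.0] 0
[-36.0, 36.0, -36.0] 0
[-44.0, 0.0, 44.0] 0
[-36.0, 36.0, 36.0] -0.187
start (array([ 0.09,  0.15,  1.66, -0.23,  1.3 , -2.49]), np.float64(2.3584073464101873)) 0.22395574559773224
0 0.224 [ 0.12  0.13  1.79 -0.24  1.19 -2.24]
1 0.223 [ 0.11  0.09  1.93 -0.25  1.09 -2.05]
2 0.223 [ 0.11  0.06  2.07 -0.26  0.99 -1.83]
3 0.222 [ 0.02 -0.01  2.2  -0.27  0.91 -1.89]
4 0.222 [ 0.29 -0.1   2.27 -0.27  1.   -1.26]
5 0.221 [ 0.   -0.2   2.34 -0.26  0.95 -1.74]
6 0.22 [ 0.38 -0.23  2.32 -0.25  1.08 -1.95]
[248.92  45.27 269.91] 0.2201375809897037
[36.0, 36.0, 36.0] 0.187
[36.0, 36.0, 36.0] 0.187
[36.0, 36.0, 36.0] 0
[36.0, 36.0, 36.0] 0.187
[44.0, 0.0, -44.0] 0
[0.0, 62.0, 0.0] -0.187
[0.0, 62.0, 0.0] -0.187
```

```bash
cat > go.py <<'E'
from k6 import *
from station import arm
np.set_printoptions(precision=3,suppress=True)
def cur(): 
    s=arm.read_state(); return s['qpos'],fk(s['qpos'])
def shift(pt,p,R): return R.T@(np.array(pt,float)-p)
def ik(p,R,g=None):
    gs=[g] if g is not None else [[a1,.2,1.7,0,1.2,g6] for a1 in(-.6,0,.6) for g6 in(-2,0,2)]
    b=min((least_squares(res,np.clip(x,lo+1e-3,hi-1e-3),bounds=(lo,hi),args=(np.array(p,float),R)) for x in gs),key=lambda r:r.cost)
    return b.x,b.cost
Rz=lambda t:Ro.from_rotvec([0,0,t]).as_matrix()
E
python3 - <<'E'
from go import *
q,(p,R)=cur();pt=np.array([530,150,400.])
print(shift(pt,p,R))
for y in np.arange(-3.2,3.2,.1):
    x,c=ik(pt,R@Rz(y))
    if c<1e-4 and abs(x[3])<.7 and x[5]>2.2: print(y,x)
E
```

```text
[  550.734 -1022.362  -326.676]
0.5000000000000031 [ 0.37   0.177  1.624 -0.228  1.364  2.208]
0.6000000000000032 [ 0.37   0.177  1.624 -0.228  1.364  2.308]
0.7000000000000033 [ 0.37   0.177  1.624 -0.228  1.364  2.408]
0.8000000000000034 [ 0.37   0.177  1.624 -0.228  1.364  2.508]
```

Call:
servo_tool([
  [1,[275,-510,-165],0.4],
  [1,[275,-510,-165],0.4],
  [1,[275,-510,-165],0.4],
  [1,[275,-510,-165],0.4],
  [1,[275,-510,-165],0.4],
  [1,[275,-510,-165],0.4],
  [1,[275,-510,-165],0.4],
  [1,[275,-510,-165],0.4],
  [1,[275,-510,-165],0.4],
  [1,[275,-510,-165],0.4],
  [1,[275,-510,-165],0.4],
  [1,[275,-510,-165],0.4],
])

```text
clock: 9.1
position: [415.2, -441.0, 356.7]
tcp_rot: [0.992, -0.058, 0.039, 0.106]
ft_force: [0.5, -0.5, 0.4]
gripper_width: 87.9
grip_force: 0.0
```

Run:
```python
from go import *
q,(p,R)=cur();print(q,p,tilt(q),shift([530,150,400],p,R))
```

```text
[-0.785  0.202  1.69  -0.122  1.052  0.952] [ 415.205 -440.973  356.714] 0.22562470893820272 [  54.904 -579.045 -161.221]
```

Call:
servo_tool([
  [1,[55,-579,-161],0.4],
  [1,[55,-579,-161],0.4],
  [1,[55,-579,-161],0.4],
  [1,[55,-579,-161],0.4],
  [1,[55,-579,-161],0.4],
  [1,[55,-579,-161],0.4],
  [1,[55,-579,-161],0.4],
  [1,[55,-579,-161],0.4],
  [1,[55,-579,-161],0.4],
  [1,[55,-579,-161],0.4],
  [1,[55,-579,-161],0.4],
  [1,[55,-579,-161],0.4],
])

```text
clock: 10.6
position: [531.3, 148.4, 399.1]
tcp_rot: [0.961, -0.255, 0.058, 0.096]
ft_force: [0.2, 1.2, 0.3]
gripper_width: 87.9
grip_force: 0.0
```

Call:
servo_tool([
  [1,[-44,-44,0],0.18],
])

```text
clock: 10.72
position: [536.3, 150.3, 396.8]
tcp_rot: [0.952, -0.297, 0.041, 0.064]
ft_force: [0.7, 0.5, 0.2]
gripper_width: 87.8
grip_force: 0.0
```

```bash
cat > un4.py <<'E'
from un import *
np.set_printoptions(precision=3,suppress=True)
q=arm.read_state()['qpos'];print(q,fk(q)[0],tilt(q))
search(q,tilt,4,16,.012)
E
timeout 500 python3 un4.py
```

```text
[ 0.33   0.185  1.613 -0.156  1.355  2.54 ] [536.286 150.298 396.762] 0.1524161735054782
0 0.072 [ 0.273  0.194  1.604 -0.074  1.342  2.54 ]
1 0.011 [0.189 0.177 1.726 0.001 1.228 2.54 ]
[523.601 112.482 347.681] 0.011170394578011658
[-44.0, -44.0, 0.0] 0.187
[-44.0, 0.0, 44.0] 0.187
```

Call:
servo_tool([
  [1,[-44,-44,0],0.187],
])

```text
clock: 10.85
position: [545.7, 143.1, 393.7]
tcp_rot: [0.942, -0.334, 0.022, 0.027]
ft_force: [-0.2, 0.0, -0.5]
gripper_width: 87.9
grip_force: 0.0
```

Call:
servo_tool([
  [1,[-44,0,44],0.187],
])

```text
clock: 10.98
position: [526.2, 112.0, 349.0]
tcp_rot: [0.923, -0.384, 0.007, -0.009]
ft_force: [0.2, -0.8, -1.3]
gripper_width: 87.8
grip_force: 0.0
```

```bash
cat >> go.py <<'E'
ST=np.array([621.2,79.5,-.146]);RK=np.array([487.3,-280.9,-.099])
def loc(F,x,y,z):
    c,s=np.cos(F[2]),np.sin(F[2]);return np.array([F[0]+c*x-s*y,F[1]+s*x+c*y,z])
def to(pt,ang,lean=True):
    "shift,yaw from now so TCP at pt, tool y along direction ang (mod pi)"
    q,(p,R)=cur(); y=R[:,1]; a0=np.arctan2(y[1],y[0])
    d=(ang-a0+np.pi/2)%np.pi-np.pi/2   # world ccw turn
    for yw in sorted((-d,-d+np.pi,-d-np.pi),key=abs):
        x,c=ik(pt,R@Rz(yw),q)
        if c<1: print("shift",shift(pt,p,R),"yaw",round(yw,3),"q",x,"tilt",round(tilt(q),4)); 
if __name__=="__main__":
    import sys
    F={'s':ST,'r':RK}[sys.argv[1]];x,y,z=map(float,sys.argv[2:5]);q,(p,R)=cur();print(p,q)
    to(loc(F,x,y,z),F[2]+np.pi/2)
E
python3 go.py s -14 150 172; python3 go.py s -14 150 260; python3 go.py r 63 0 200
```

```text
[526.143 112.01  348.98 ] [0.184 0.175 1.726 0.008 1.219 2.54 ]
shift [ -11.987 -152.32   180.276] yaw -0.641 q [0.331 0.561 1.588 0.005 0.971 2.045] tilt 0.0227
[526.143 112.01  348.98 ] [0.184 0.175 1.726 0.008 1.219 2.54 ]
shift [ -11.429 -154.241   92.299] yaw -0.641 q [0.331 0.464 1.526 0.004 1.129 2.046] tilt 0.0227
[526.143 112.01  348.98 ] [0.184 0.175 1.726 0.008 1.219 2.54 ]
shift [298.701 267.972 145.062] yaw -0.688 q [-0.509  0.464  1.682  0.023  0.984  1.148] tilt 0.0227
```

Call:
servo_tool([
  [0.8,[-11,-154,92],-0.64],
  [0.8,[-11,-154,92],-0.64],
  [0.8,[-11,-154,92],-0.64],
  [0.8,[-11,-154,92],-0.64],
  [0.8,[-11,-154,92],-0.64],
  [0.8,[-12,-153,135],-0.64],
  [0.8,[-12,-152,160],-0.64],
  [0.8,[-12,-152,180],-0.64],
  [0.8,[-12,-152,180],-0.64],
  [0.8,[-12,-152,180],-0.64],
])

```text
clock: 12.22
position: [624.4, 230.8, 170.1]
tcp_rot: [0.997, -0.072, 0.007, -0.004]
ft_force: [0.7, -0.0, 0.0]
gripper_width: 70.2
grip_force: 0.0
```

```bash
python3 go.py s -14 150 172
python3 - <<'E'
from station import arm
import cv2
i=arm.grab_frame("top");j=arm.grab_frame("scene")
a=cv2.resize(i[180:280,215:345],None,fx=5,fy=5,interpolation=2);b=cv2.resize(j[180:300,320:450],None,fx=5,fy=5,interpolation=2)
cv2.imwrite("pics/g1.png",b[:,:,::-1])
E
```

```text
[624.347 230.765 170.107] [0.335 0.56  1.594 0.004 0.972 2.047]
shift [ 4.916  0.106 -1.833] yaw 0.002 q [0.331 0.563 1.583 0.004 0.98  2.046] tilt 0.0159
shift [ 4.916  0.106 -1.833] yaw -3.139 q [ 0.331  0.563  1.583  0.004  0.98  -1.096] tilt 0.0159
shift [ 4.916  0.106 -1.833] yaw 3.144 q [ 0.331  0.563  1.583  0.004  0.98  -1.096] tilt 0.0159
```

View pics/g1.png

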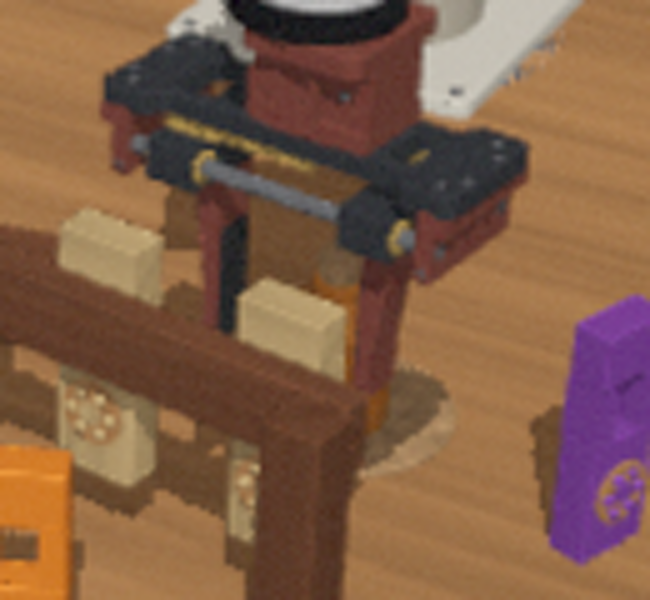

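The crop shows the open fingers straddling the end plaque, at about (290,320), with clearance on both sides. I'll close on it, lift and draw it off.

Call:
servo_tool([
  [0.8,[4,0,-2],0],
  [0.8,[4,0,-2],0],
  [0.3,[4,0,-2],0],
  [0.3,[4,0,-2],0],
  [0.3,[4,0,-2],0],
  [0.3,[4,0,-2],0],
  [0.3,[4,0,-2],0],
], grip_force=30)

```text
clock: 13.2
position: [627.4, 230.3, 170.8]
tcp_rot: [0.997, -0.071, 0.006, -0.004]
ft_force: [0.2, -0.5, -0.8]
gripper_width: 44.0
grip_force: 29.9
```

```bash
python3 go.py s -14 150 189;python3 go.py s -94 150 189;python3 go.py s -94 150 260
```

```text
[627.359 230.33  170.805] [0.333 0.563 1.586 0.004 0.979 2.044]
shift [  2.041  -0.036 -18.175] yaw 0.003 q [0.331 0.544 1.572 0.004 1.012 2.046] tilt 0.0138
shift [  2.041  -0.036 -18.175] yaw -3.138 q [ 0.331  0.544  1.572  0.004  1.012 -1.095] tilt 0.0138
shift [  2.041  -0.036 -18.175] yaw 3.145 q [ 0.331  0.544  1.572  0.004  1.012 -1.095] tilt 0.0138
[627.359 230.33  170.805] [0.333 0.563 1.586 0.004 0.979 2.044]
shift [-77.954  -0.293 -19.015] yaw 0.003 q [0.393 0.45  1.735 0.003 0.943 2.108] tilt 0.0138
shift [-77.954  -0.293 -19.015] yaw -3.138 q [ 0.393  0.45   1.735  0.003  0.943 -1.034] tilt 0.0138
shift [-77.954  -0.293 -19.015] yaw 3.145 q [ 0.393  0.45   1.735  0.003  0.943 -1.034] tilt 0.0138
[627.359 230.33  170.805] [0.333 0.563 1.586 0.004 0.979 2.044]
shift [-77.207  -0.929 -90.008] yaw 0.003 q [0.393 0.365 1.681 0.003 1.082 2.109] tilt 0.0138
shift [-77.207  -0.929 -90.008] yaw -3.138 q [ 0.393  0.365  1.681  0.003  1.082 -1.033] tilt 0.0138
shift [-77.207  -0.929 -90.008] yaw 3.145 q [ 0.393  0.365  1.681  0.003  1.082 -1.033] tilt 0.0138
```

Call:
servo_tool([
  [0.3,[0,0,-9],0],
  [0.3,[0,0,-18],0],
  [0.3,[0,0,-18],0],
  [0.3,[-20,0,-18],0],
  [0.3,[-45,0,-18],0],
  [0.3,[-80,0,-19],0],
  [0.3,[-80,0,-19],0],
  [0.3,[-80,0,-50],0],
  [0.3,[-80,0,-90],0],
  [0.3,[-80,0,-90],0],
])

```text
clock: 14.45
position: [549.9, 241.8, 263.6]
tcp_rot: [0.997, -0.071, 0.009, -0.006]
ft_force: [0.2, 1.4, -0.5]
gripper_width: 44.3
grip_force: 29.9
```

```bash
sed -i 's/sorted((-d,-d+np.pi,-d-np.pi),key=abs)/sorted((-d,-d+np.pi,-d-np.pi),key=abs)[:1]/' go.py; python3 go.py r 63 0 240
```

```text
[549.909 241.771 263.582] [0.393 0.358 1.683 0.002 1.08  2.106]
shift [ 75.128 523.749  18.222] yaw -0.044 q [-0.509  0.417  1.652  0.021  1.061  1.151] tilt 0.0213
```

Call:
servo_tool([
  [0.3,[-30,30,-30],0],
  [0.3,[-50,85,-50],0],
  [0.3,[-50,145,-50],0],
  [0.3,[-50,205,-50],0],
  [0.3,[-50,265,-50],0],
  [0.3,[-30,325,-50],0],
  [0.3,[0,380,-40],0],
  [0.3,[30,430,-30],0],
  [0.3,[60,480,-10],-0.04],
  [0.3,[75,524,18],-0.04],
  [0.3,[75,524,18],-0.04],
  [0.3,[75,524,18],-0.04],
])

```text
clock: 15.95
position: [546.7, -287.9, 237.2]
tcp_rot: [0.999, -0.052, 0.005, -0.004]
ft_force: [0.3, 0.5, -1.7]
gripper_width: 43.9
grip_force: 29.9
```

```bash
python3 go.py r 63 0 240
python3 - <<'E'
from station import arm
import cv2,numpy as np
i=arm.grab_frame("top");j=arm.grab_frame("scene")
a=cv2.resize(i[215:335,400:500],None,fx=5,fy=5,interpolation=2);b=cv2.resize(j[130:250,190:290],None,fx=5,fy=5,interpolation=2)[:,:295]
cv2.imwrite("pics/g2.png",np.hstack([a,b])[:,:,::-1])
E
```

```text
[ 546.634 -287.897  237.183] [-0.51   0.419  1.656  0.014  1.062  1.158]
shift [ 3.286 -1.14  -2.775] yaw -0.004 q [-0.506  0.419  1.648  0.014  1.069  1.157] tilt 0.0134
```

View pics/g2.png

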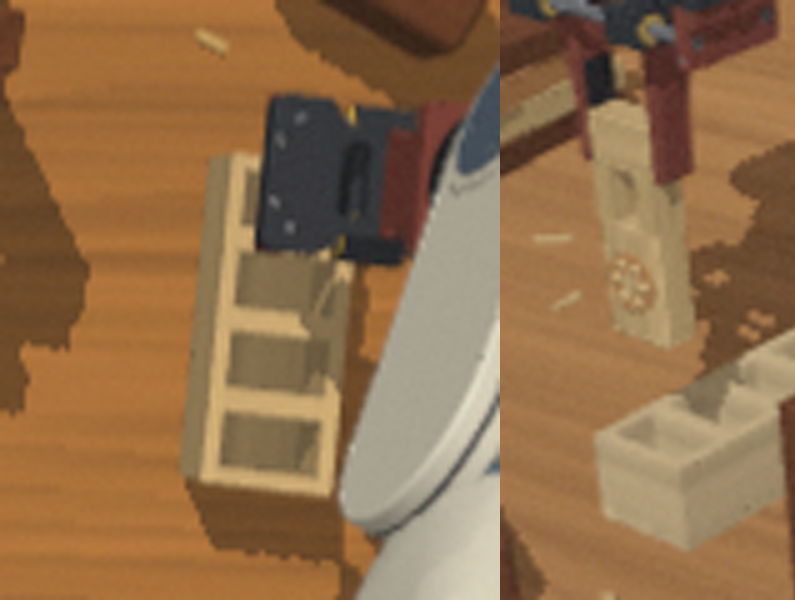

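The held plaque hangs upright above the end pocket. Its lower corners are at about (613,328), (667,347) and (692,333) in the right panel. I'll compare these with the rack as seen in the same camera.

Run:
```python
from h import *
from go import RK,loc,cur
np.set_printoptions(precision=1,suppress=True)
q,(p,R)=cur()
lz=p[2]-121
f=lambda u,v:(190+(u-500)/5-.4,130+v/5-.4)
c,s=np.cos(RK[2]),np.sin(RK[2]);M=np.array([[c,s],[-s,c]])
for k,px in(("(11,-22)",f(613,328)),("(11,22)",f(667,347)),("(-11,22)",f(692,333))):
    w=ray("scene",px,lz);print("plaque",k,M@(w[:2]-RK[:2]))
print("tcp",M@(p[:2]-RK[:2]))
for k,px in(("(86,-34)",f(596,436)),("(86,34)",f(686,466))):
    w=ray("scene",px,53);print("rack",k,M@(w[:2]-RK[:2]))
```

```text
plaque (11,-22) [ 73.7 -21.2]
plaque (11,22) [72.4 19.3]
plaque (-11,22) [52.3 18.3]
tcp [60.2 -0.4]
rack (86,-34) [ 88.3 -29.7]
rack (86,34) [82.8 35.5]
```

```bash
python3 go.py r 61 1.2 182;python3 go.py r 61 1.2 165
```

```text
[ 547.164 -287.289  238.54 ] [-0.509  0.417  1.656  0.014  1.062  1.157]
shift [ 0.141 -1.158 56.557] yaw -0.003 q [-0.506  0.485  1.695  0.015  0.955  1.156] tilt 0.0144
[ 547.164 -287.289  238.54 ] [-0.509  0.417  1.656  0.014  1.062  1.157]
shift [-0.055 -1.012 73.555] yaw -0.003 q [-0.506  0.507  1.704  0.016  0.923  1.155] tilt 0.0144
```

Call:
servo_tool([
  [0.3,[0,-1,30],0],
  [0.3,[0,-1,56],0],
  [0.3,[0,-1,56],0],
  [0.3,[0,-1,65],0],
  [0.3,[0,-1,73],0],
  [0.3,[0,-1,73],0],
])

```text
clock: 16.8
position: [547.9, -286.5, 164.9]
tcp_rot: [0.999, -0.051, 0.006, -0.004]
ft_force: [-0.8, 0.8, -1.1]
gripper_width: 44.1
grip_force: 29.9
```

```bash
python3 go.py r 61 1.2 165;python3 go.py r 61 1.2 131
```

```text
[ 547.866 -286.434  164.936] [-0.507  0.508  1.704  0.015  0.924  1.158]
shift [ 0.182 -0.722 -0.056] yaw -0.004 q [-0.505  0.507  1.704  0.015  0.924  1.155] tilt 0.0138
[ 547.866 -286.434  164.936] [-0.507  0.508  1.704  0.015  0.924  1.158]
shift [-0.181 -0.425 33.941] yaw -0.004 q [-0.505  0.554  1.72   0.016  0.861  1.154] tilt 0.0138
```

Call:
servo_tool([
  [0.3,[0,0,15],0],
  [0.3,[0,0,28],0],
  [0.3,[0,0,34],0],
  [0.3,[0,0,34],0],
  [0.8,[0,0,34],0],
  [0.8,[0,0,34],0],
  [0.8,[0,0,34],0],
  [0.8,[0,0,0],0],
  [0.8,[0,0,-60],0],
  [0.8,[0,0,-110],0],
  [0.8,[0,0,-110],0],
])

```text
clock: 18.18
position: [548.9, -288.6, 280.2]
tcp_rot: [0.999, -0.051, 0.01, -0.002]
ft_force: [0.0, 0.1, -1.0]
gripper_width: 70.1
grip_force: 0.0
```

```bash
python3 go.py s -14 50 262;python3 go.py s -14 50 172
python3 - <<'E'
from go import *
q,(p,R)=cur()
print(shift([480,-150,280],p,R),shift([540,100,280],p,R))
E
```

```text
[ 548.867 -288.609  280.21 ] [-0.509  0.372  1.62   0.014  1.133  1.159]
shift [  21.942 -424.05    20.758] yaw 0.043 q [ 0.191  0.401  1.621 -0.001  1.1    1.909] tilt 0.0201
[ 548.867 -288.609  280.21 ] [-0.509  0.372  1.62   0.014  1.133  1.159]
shift [  20.187 -423.601  110.74 ] yaw 0.043 q [ 0.191  0.507  1.685 -0.001  0.93   1.909] tilt 0.0201
[ -82.731 -130.806   -0.751] [ -48.737 -385.64     1.184]
```

Call:
servo_tool([
  [0.8,[22,-424,20],0.043],
  [0.8,[22,-424,20],0.043],
  [0.8,[22,-424,20],0.043],
  [0.8,[22,-424,20],0.043],
  [0.8,[22,-424,20],0.043],
  [0.8,[22,-424,20],0.043],
  [0.8,[22,-424,20],0.043],
  [0.8,[22,-424,20],0.043],
  [0.8,[22,-424,60],0.043],
  [0.8,[22,-424,90],0.043],
  [0.8,[22,-424,110],0.043],
  [0.8,[22,-424,110],0.043],
])

```text
clock: 19.68
position: [612.4, 131.9, 167.2]
tcp_rot: [0.997, -0.073, 0.004, -0.004]
ft_force: [-0.2, -0.2, 0.7]
gripper_width: 70.5
grip_force: 0.0
```

```bash
python3 go.py s -14 50 171
```

```text
[612.344 131.926 167.242] [0.191 0.514 1.685 0.006 0.933 1.905]
shift [ 2.417  0.549 -3.744] yaw -0.001 q [0.189 0.512 1.679 0.006 0.942 1.902] tilt 0.0107
```

Call:
servo_tool([
  [0.8,[2,0,-4],0],
  [0.8,[2,0,-4],0],
  [0.3,[2,0,-4],0],
  [0.3,[2,0,-4],0],
  [0.3,[2,0,-4],0],
  [0.3,[2,0,-4],0],
])

```text
clock: 20.42
position: [615.5, 132.6, 173.2]
tcp_rot: [0.997, -0.073, 0.006, -0.004]
ft_force: [0.2, 0.0, 1.1]
gripper_width: 43.6
grip_force: 30.0
```

Call:
servo_tool([
  [0.3,[0,0,-9],0],
  [0.3,[0,0,-18],0],
  [0.3,[0,0,-18],0],
  [0.3,[-20,0,-18],0],
  [0.3,[-45,0,-18],0],
  [0.3,[-80,0,-19],0],
  [0.3,[-80,0,-19],0],
  [0.3,[-95,0,-60],0],
  [0.3,[-110,0,-110],0],
  [0.3,[-110,0,-110],0],
])

```text
clock: 21.68
position: [507.6, 148.4, 285.9]
tcp_rot: [0.997, -0.073, 0.01, -0.005]
ft_force: [-0.0, -0.0, -0.1]
gripper_width: 43.9
grip_force: 30.0
```

```bash
python3 go.py r 19 1.2 240;python3 go.py r 19 1.2 165
```

```text
[507.541 148.384 285.85 ] [0.26  0.223 1.816 0.005 1.081 1.974]
shift [ 60.362 426.133  41.748] yaw -0.046 q [-0.537  0.357  1.745  0.021  1.028  1.122] tilt 0.022
[507.541 148.384 285.85 ] [0.26  0.223 1.816 0.005 1.081 1.974]
shift [ 58.993 427.051 116.73 ] yaw -0.046 q [-0.537  0.455  1.796  0.024  0.878  1.118] tilt 0.022
```

Call:
servo_tool([
  [0.3,[60,426,0],-0.046],
  [0.3,[60,426,0],-0.046],
  [0.3,[60,426,0],-0.046],
  [0.3,[60,426,0],-0.046],
  [0.3,[60,426,0],-0.046],
  [0.3,[60,426,0],-0.046],
  [0.3,[60,426,0],-0.046],
  [0.3,[60,426,0],-0.046],
  [0.3,[60,426,40],-0.046],
  [0.3,[60,426,55],-0.046],
  [0.3,[60,426,55],-0.046],
])

```text
clock: 23.05
position: [502.9, -281.0, 222.2]
tcp_rot: [0.999, -0.049, 0.004, -0.005]
ft_force: [-0.0, -0.8, -1.2]
gripper_width: 43.8
grip_force: 30.0
```

```bash
python3 go.py r 19 1.2 167;python3 go.py r 19 1.2 132
python3 - <<'E'
from station import arm
import cv2,numpy as np
j=arm.grab_frame("scene")
b=cv2.resize(j[130:250,190:290],None,fx=6,fy=6,interpolation=2)
cv2.imwrite("pics/g3.png",b[:,:,::-1])
E
```

```text
[ 502.889 -281.029  222.233] [-0.536  0.378  1.76   0.015  1.     1.125]
shift [ 3.019  0.762 55.255] yaw 0.0 q [-0.534  0.456  1.789  0.016  0.893  1.126] tilt 0.0129
[ 502.889 -281.029  222.233] [-0.536  0.378  1.76   0.015  1.     1.125]
shift [ 2.731  1.11  90.252] yaw 0.0 q [-0.534  0.507  1.806  0.017  0.825  1.124] tilt 0.0129
```

View pics/g3.png

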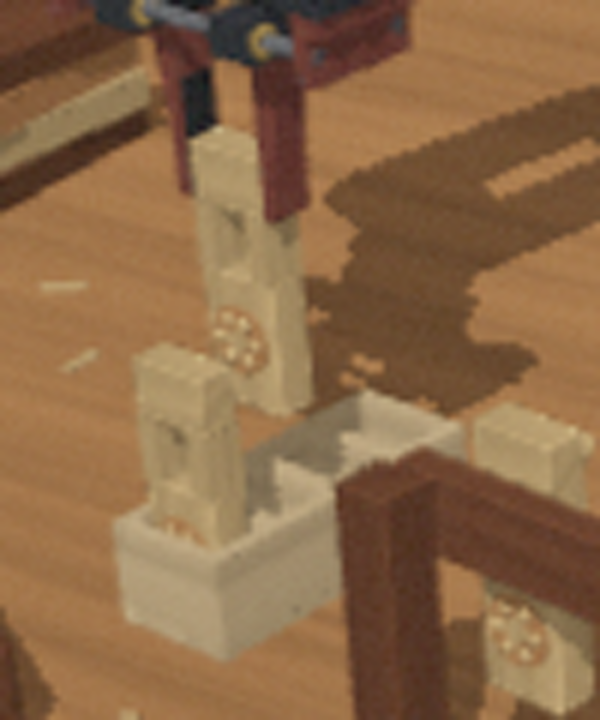

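The first plaque stands upright in the end pocket, at about (185,450). The second hangs over the next pocket, so I'll lower it.

Call:
servo_tool([
  [0.3,[3,1,20],0],
  [0.3,[3,1,45],0],
  [0.3,[3,1,60],0],
  [0.3,[3,1,75],0],
  [0.3,[3,1,85],0],
  [0.3,[3,1,90],0],
  [0.3,[3,1,90],0],
])

```text
clock: 23.98
position: [507.4, -282.7, 133.5]
tcp_rot: [0.999, -0.05, 0.006, -0.004]
ft_force: [-0.5, -0.1, -1.2]
gripper_width: 44.0
grip_force: 30.0
```

Call:
servo_tool([
  [0.8,[0,0,0],0],
  [0.8,[0,0,0],0],
  [0.8,[0,0,0],0],
  [0.8,[0,0,-40],0],
  [0.8,[0,0,-95],0],
  [0.8,[0,0,-140],0],
  [0.8,[0,0,-140],0],
])

```text
clock: 24.85
position: [507.5, -284.8, 277.9]
tcp_rot: [0.999, -0.05, 0.009, -0.002]
ft_force: [-0.2, 0.4, 0.3]
gripper_width: 70.1
grip_force: 0.0
```

```bash
python3 go.py s -14 -50 262;python3 go.py s -14 -50 172
```

```text
[ 507.486 -284.807  277.855] [-0.538  0.317  1.707  0.014  1.103  1.126]
shift [  60.214 -324.44    18.647] yaw 0.046 q [0.032 0.361 1.682 0.003 1.08  1.748] tilt 0.0191
[ 507.486 -284.807  277.855] [-0.538  0.317  1.707  0.014  1.103  1.126]
shift [  58.561 -323.973  108.631] yaw 0.046 q [0.032 0.471 1.748 0.003 0.904 1.747] tilt 0.0191
```

Call:
servo_tool([
  [0.8,[60,-324,15],0.046],
  [0.8,[60,-324,15],0.046],
  [0.8,[60,-324,15],0.046],
  [0.8,[60,-324,15],0.046],
  [0.8,[60,-324,15],0.046],
  [0.8,[60,-324,15],0.046],
  [0.8,[60,-324,18],0.046],
  [0.8,[60,-324,55],0.046],
  [0.8,[60,-324,85],0.046],
  [0.8,[60,-324,106],0.046],
  [0.8,[60,-324,106],0.046],
])

```text
clock: 26.22
position: [597.1, 31.4, 169.1]
tcp_rot: [0.997, -0.074, 0.004, -0.004]
ft_force: [0.0, 0.5, -0.4]
gripper_width: 70.4
grip_force: 0.0
```

```bash
python3 go.py s -14 -50 172
```

```text
[597.099  31.425 169.141] [0.029 0.475 1.749 0.009 0.91  1.743]
shift [ 2.866 -1.098 -2.832] yaw -0.002 q [0.03  0.475 1.74  0.008 0.918 1.742] tilt 0.0103
```

Call:
servo_tool([
  [0.8,[3,-1,-3],0],
  [0.8,[3,-1,-3],0],
  [0.3,[3,-1,-3],0],
  [0.3,[3,-1,-3],0],
  [0.3,[3,-1,-3],0],
  [0.3,[3,-1,-3],0],
])

```text
clock: 26.98
position: [602.3, 34.1, 174.4]
tcp_rot: [0.997, -0.073, 0.006, -0.004]
ft_force: [-1.5, 0.8, 2.6]
gripper_width: 43.9
grip_force: 30.4
```

Call:
servo_tool([
  [0.3,[0,0,-9],0],
  [0.3,[0,0,-18],0],
  [0.3,[0,0,-18],0],
  [0.3,[-20,0,-18],0],
  [0.3,[-45,0,-18],0],
  [0.3,[-80,0,-19],0],
  [0.3,[-80,0,-19],0],
  [0.3,[-95,0,-60],0],
  [0.3,[-110,0,-110],0],
  [0.3,[-110,0,-110],0],
])

```text
clock: 28.22
position: [494.3, 49.3, 286.8]
tcp_rot: [0.997, -0.073, 0.01, -0.005]
ft_force: [0.7, 0.1, -1.0]
gripper_width: 43.6
grip_force: 30.0
```

```bash
python3 go.py r -23 1.2 280;python3 go.py r -23 1.2 222
```

```text
[494.254  49.343 286.822] [0.072 0.172 1.879 0.007 1.07  1.785]
shift [ 17.932 327.685   3.634] yaw -0.047 q [-0.57   0.253  1.791  0.02   1.085  1.091] tilt 0.0216
[494.254  49.343 286.822] [0.072 0.172 1.879 0.007 1.07  1.785]
shift [ 16.843 328.309  61.621] yaw -0.047 q [-0.57   0.325  1.843  0.021  0.962  1.088] tilt 0.0216
```

Call:
servo_tool([
  [0.3,[18,328,0],-0.047],
  [0.3,[18,328,0],-0.047],
  [0.3,[18,328,0],-0.047],
  [0.3,[18,328,0],-0.047],
  [0.3,[18,328,0],-0.047],
  [0.3,[18,328,0],-0.047],
  [0.3,[18,328,0],-0.047],
  [0.3,[18,328,40],-0.047],
  [0.3,[18,328,60],-0.047],
  [0.3,[18,328,60],-0.047],
])

```text
clock: 29.48
position: [462.2, -275.2, 218.5]
tcp_rot: [0.999, -0.048, 0.004, -0.005]
ft_force: [-0.2, -0.1, -0.8]
gripper_width: 44.0
grip_force: 30.0
```

```bash
python3 go.py r -23 1.2 167;python3 go.py r -23 1.2 133
```

```text
[ 462.161 -275.143  218.506] [-0.566  0.329  1.846  0.016  0.965  1.093]
shift [ 2.187  2.599 51.5  ] yaw 0.002 q [-0.567  0.407  1.873  0.017  0.859  1.091] tilt 0.0131
[ 462.161 -275.143  218.506] [-0.566  0.329  1.846  0.016  0.965  1.093]
shift [ 1.927  2.961 85.497] yaw 0.002 q [-0.567  0.461  1.891  0.018  0.789  1.09 ] tilt 0.0131
```

Call:
servo_tool([
  [0.3,[2,2,20],0],
  [0.3,[2,2,40],0],
  [0.3,[2,2,55],0],
  [0.3,[2,2,70],0],
  [0.3,[2,2,80],0],
  [0.3,[2,2,85],0],
  [0.3,[2,2,85],0],
])

```text
clock: 30.35
position: [465.5, -279.0, 135.0]
tcp_rot: [0.999, -0.049, 0.006, -0.004]
ft_force: [0.5, -0.1, -0.1]
gripper_width: 44.0
grip_force: 30.0
```

Call:
servo_tool([
  [0.8,[0,0,0],0],
  [0.8,[0,0,0],0],
  [0.8,[0,0,0],0],
  [0.8,[0,0,-40],0],
  [0.8,[0,0,-95],0],
  [0.8,[0,0,-140],0],
  [0.8,[0,0,-140],0],
])

```text
clock: 31.22
position: [465.6, -281.2, 279.2]
tcp_rot: [0.999, -0.049, 0.009, -0.002]
ft_force: [1.1, 0.4, -1.0]
gripper_width: 70.3
grip_force: 0.0
```

```bash
python3 go.py s -14 -150 262;python3 go.py s -14 -150 172
```

```text
[ 465.616 -281.231  279.165] [-0.572  0.258  1.787  0.014  1.083  1.091]
shift [  97.829 -225.06    20.06 ] yaw 0.047 q [-0.137  0.344  1.707  0.006  1.072  1.577] tilt 0.0188
[ 465.616 -281.231  279.165] [-0.572  0.258  1.787  0.014  1.083  1.091]
shift [  96.199 -224.613  110.044] yaw 0.047 q [-0.137  0.456  1.773  0.007  0.894  1.576] tilt 0.0188
```

Call:
servo_tool([
  [0.8,[98,-225,15],0.047],
  [0.8,[98,-225,15],0.047],
  [0.8,[98,-225,15],0.047],
  [0.8,[98,-225,15],0.047],
  [0.8,[98,-225,15],0.047],
  [0.8,[98,-225,55],0.047],
  [0.8,[98,-225,85],0.047],
  [0.8,[98,-225,108],0.047],
  [0.8,[98,-225,108],0.047],
  [0.8,[98,-225,108],0.047],
])

```text
clock: 32.48
position: [584.8, -65.8, 170.6]
tcp_rot: [0.997, -0.073, 0.006, -0.004]
ft_force: [0.2, -0.2, -0.3]
gripper_width: 70.4
grip_force: 0.0
```

```bash
python3 go.py s -14 -150 172
```

```text
[584.79  -65.774 170.609] [-0.137  0.46   1.772  0.011  0.899  1.574]
shift [ 0.903  0.962 -1.39 ] yaw -0.001 q [-0.138  0.459  1.769  0.011  0.903  1.572] tilt 0.0141
```

Call:
servo_tool([
  [0.8,[1,1,-1],0],
  [0.8,[1,1,-1],0],
  [0.3,[1,1,-1],0],
  [0.3,[1,1,-1],0],
  [0.3,[1,1,-1],0],
  [0.3,[1,1,-1],0],
])

```text
clock: 33.22
position: [585.7, -66.2, 171.2]
tcp_rot: [0.997, -0.073, 0.006, -0.004]
ft_force: [-0.4, 0.1, 1.0]
gripper_width: 43.6
grip_force: 29.9
```

Call:
servo_tool([
  [0.3,[0,0,-9],0],
  [0.3,[0,0,-18],0],
  [0.3,[0,0,-18],0],
  [0.3,[-20,0,-18],0],
  [0.3,[-45,0,-18],0],
  [0.3,[-80,0,-19],0],
  [0.3,[-80,0,-19],0],
  [0.3,[-95,0,-60],0],
  [0.3,[-110,0,-110],0],
  [0.3,[-110,0,-110],0],
])

```text
clock: 34.48
position: [477.9, -51.4, 283.8]
tcp_rot: [0.997, -0.073, 0.01, -0.004]
ft_force: [0.2, -0.3, -1.3]
gripper_width: 44.0
grip_force: 29.9
```

```bash
python3 go.py r -65 1.2 285;python3 go.py r -65 1.2 222
```

```text
[477.896 -51.356 283.797] [-0.137  0.151  1.913  0.01   1.059  1.574]
shift [-22.281 227.563  -3.702] yaw -0.047 q [-0.607  0.188  1.863  0.019  1.077  1.054] tilt 0.021
[477.896 -51.356 283.797] [-0.137  0.151  1.913  0.01   1.059  1.574]
shift [-23.47  228.138  59.284] yaw -0.047 q [-0.607  0.27   1.922  0.021  0.936  1.051] tilt 0.021
```

Call:
servo_tool([
  [0.3,[-23,228,-3],-0.047],
  [0.3,[-23,228,-3],-0.047],
  [0.3,[-23,228,-3],-0.047],
  [0.3,[-23,228,-3],-0.047],
  [0.3,[-23,228,-3],-0.047],
  [0.3,[-23,228,40],-0.047],
  [0.3,[-23,228,60],-0.047],
  [0.3,[-23,228,60],-0.047],
])

```text
clock: 35.48
position: [419.9, -271.3, 215.7]
tcp_rot: [0.999, -0.049, 0.004, -0.005]
ft_force: [-0.7, 0.2, 1.1]
gripper_width: 44.0
grip_force: 29.9
```

```bash
python3 go.py r -65 1.2 130
```

```text
[ 419.83  -271.3    215.652] [-0.605  0.279  1.927  0.016  0.934  1.054]
shift [ 2.46   2.621 85.649] yaw 0.001 q [-0.605  0.422  1.973  0.019  0.746  1.051] tilt 0.0131
```

Call:
servo_tool([
  [0.3,[2,2,20],0],
  [0.3,[2,2,40],0],
  [0.3,[2,2,55],0],
  [0.3,[2,2,70],0],
  [0.3,[2,2,80],0],
  [0.3,[2,2,85],0],
  [0.3,[2,2,85],0],
])

```text
clock: 36.35
position: [423.1, -274.4, 132.5]
tcp_rot: [0.999, -0.049, 0.006, -0.004]
ft_force: [0.5, 0.3, -0.9]
gripper_width: 43.5
grip_force: 29.9
```

Call:
servo_tool([
  [0.8,[0,0,0],0],
  [0.8,[0,0,0],0],
  [0.8,[0,0,0],0],
  [0.8,[0,0,-40],0],
  [0.8,[0,0,-95],0],
  [0.8,[0,0,-155],0],
  [0.8,[0,0,-215],0],
  [0.8,[0,0,-270],0],
  [0.8,[0,0,-270],0],
])

```text
clock: 37.48
position: [421.5, -277.5, 407.6]
tcp_rot: [0.999, -0.049, 0.01, -0.001]
ft_force: [0.2, 0.2, -1.1]
gripper_width: 70.1
grip_force: 0.0
```

```bash
python3 go.py r -65 1.2 130
python3 - <<'E'
from station import arm
import cv2
for n in("top","scene"): cv2.imwrite(f"pics/{n}1.png",arm.grab_frame(n)[:,:,::-1])
i=cv2.imread("pics/top1.png")[180:330,230:480];cv2.imwrite("pics/t1.png",cv2.resize(i,None,fx=3.2,fy=3.2,interpolation=2))
E
```

```text
[ 421.482 -277.456  407.607] [-0.613  0.076  1.709  0.013  1.342  1.054]
shift [ -4.55   -3.198 277.586] yaw 0.0 q [-0.605  0.417  1.982  0.019  0.728  1.051] tilt 0.0198
```

View pics/scene1.png

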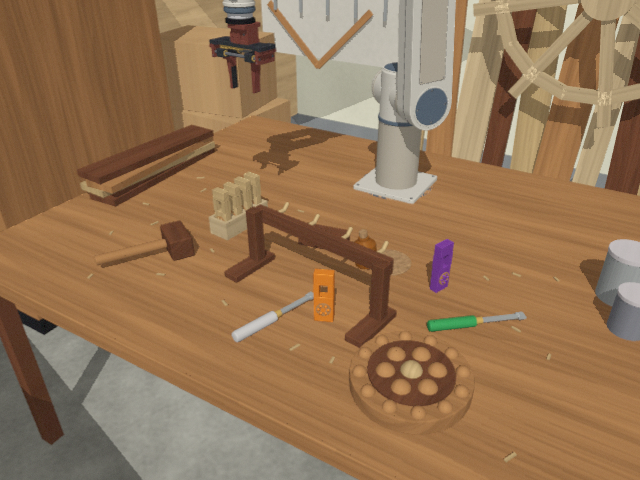

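View pics/t1.png

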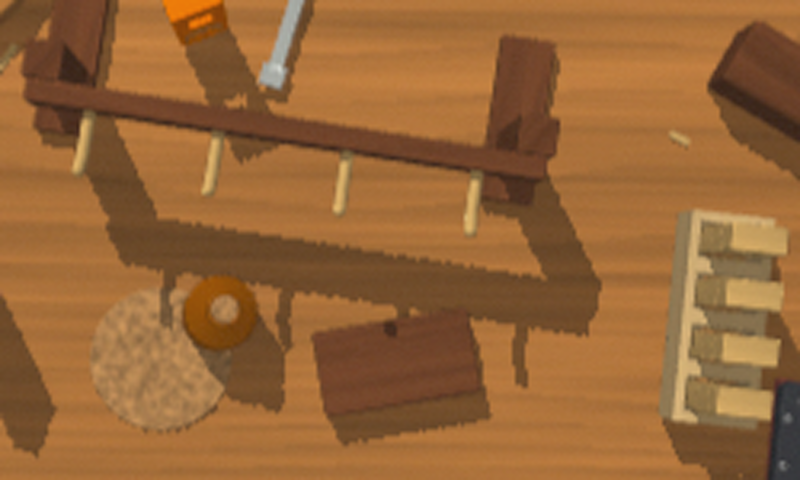

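The scene view shows all four plaques upright in the rack and the stand empty. In the top crop the bottle has been knocked: it is upright at (221,313), off the mat centre at (160,360). Next I'll see which tilted tool directions can reach it.

```bash
cat > feas.py <<'E'
from h import *
from go import ik,fk,tilt,Rz
np.set_printoptions(precision=2,suppress=True)
t=lambda u,v:(230+u/3.2-.35,180+v/3.2-.35)
print("stop",ray("top",t(225,306),99),"body top",ray("top",t(221,313),62),"mat",ray("top",t(160,360),4))
B=ray("top",t(225,306),99)
def tool(psi,phi,s):
    z=np.array([np.sin(phi)*np.cos(psi),np.sin(phi)*np.sin(psi),-np.cos(phi)])
    y=s*np.array([-np.sin(psi),np.cos(psi),0]);return np.c_[np.cross(y,z),y,z]
if __name__=="__main__":
  for phi in(1.2,1.3):
   for psi in np.arange(-3,3.2,.3):
    out=[]
    for s in(1,-1):
      R=tool(psi,phi,s)
      for pt in((B[0],B[1],45),(449,179,49),(449,179,230)):
        g=[[a1,.2,1.9,q4,1.2,q6] for a1 in(0,.6,-.6) for q4 in(-1,0,1.5,3) for q6 in(-2,0,2)]
        bb=min((ik(pt,R,x) for x in g),key=lambda r:r[1]); out.append(bb)
    if all(o[1]<5 for o in out[:3]) or all(o[1]<5 for o in out[3:]):
        print(phi,round(psi,1),[ (o[0],round(o[1],1)) for o in out if o[1]<5])
E
time python3 feas.py
```

```text
stop [494.06 123.68  99.  ] body top [488.04 128.18  62.  ] mat [447.21 181.29   4.  ]
1.2 -3.0 [(array([0.19, 1.12, 1.28, 0.05, 1.94, 1.61]), np.float64(0.0)), (array([0.28, 1.08, 1.37, 0.13, 1.88, 1.66]), np.float64(0.0)), (array([0.28, 0.82, 1.41, 0.15, 2.1 , 1.7 ]), np.float64(0.0)), (array([ 0.19,  1.12,  1.28,  0.05,  1.94, -1.53]), np.float64(0.0)), (array([ 0.28,  1.08,  1.37,  0.13,  1.88, -1.48]), np.float64(0.0)), (array([ 0.28,  0.82,  1.41,  0.15,  2.1 , -1.45]), np.float64(0.0))]
1.2 -2.7 [(array([ 0.3 ,  1.11,  1.29, -0.14,  1.93,  1.47]), np.float64(0.0)), (array([ 0.39,  1.09,  1.36, -0.06,  1.9 ,  1.53]), np.float64(0.0)), (array([ 0.39,  0.83,  1.4 , -0.06,  2.11,  1.52]), np.float64(0.0)), (array([ 0.3 ,  1.11,  1.29, -0.14,  1.93, -1.67]), np.float64(0.0)), (array([ 0.39,  1.09,  1.36, -0.06,  1.9 , -1.61]), np.float64(0.0)), (array([ 0.39,  0.83,  1.4 , -0.06,  2.11, -1.62]), np.float64(0.0))]
1.2 -2.4 [(array([ 0.4 ,  1.1 ,  1.34, -0.33,  1.87,  1.34]), np.float64(0.0)), (array([ 0.49,  1.08,  1.39, -0.24,  1.86,  1.41]), np.float64(0.0)), (array([ 0.49,  0.82,
[... 13187 characters left out ...]
.55, 2.  , 1.97]), np.float64(0.0)), (array([-0.01,  1.13,  1.35,  0.44,  1.9 , -1.3 ]), np.float64(0.0)), (array([ 0.07,  1.09,  1.47,  0.51,  1.81, -1.29]), np.float64(0.0)), (array([ 0.07,  0.81,  1.53,  0.55,  2.  , -1.17]), np.float64(0.0))]
1.3 3.0 [(array([0.09, 1.15, 1.28, 0.25, 1.99, 1.74]), np.float64(0.0)), (array([0.17, 1.12, 1.38, 0.32, 1.92, 1.77]), np.float64(0.0)), (array([0.17, 0.85, 1.44, 0.36, 2.11, 1.85]), np.float64(0.0)), (array([ 0.09,  1.15,  1.28,  0.25,  1.99, -1.4 ]), np.float64(0.0)), (array([ 0.17,  1.12,  1.38,  0.32,  1.92, -1.37]), np.float64(0.0)), (array([ 0.17,  0.85,  1.44,  0.36,  2.11, -1.29]), np.float64(0.0))]
real	2m27.309s
user	2m27.170s
sys	0m0.115s
```

Run:
```python
from go import *
for z in(220,51): to([488,129,z],-.9)
```

```text
shift [  25.787 -408.459  186.312] yaw -0.77 q [0.233 0.275 1.921 0.005 0.932 1.13 ] tilt 0.0143
shift [  23.818 -407.07   355.294] yaw -0.77 q [0.233 0.566 2.    0.007 0.561 1.126] tilt 0.0143
```

Call:
servo_tool([
  [1,[26,-408,186],-0.77],
  [1,[26,-408,186],-0.77],
  [1,[26,-408,186],-0.77],
  [1,[26,-408,186],-0.77],
  [1,[26,-408,186],-0.77],
  [1,[26,-408,186],-0.77],
  [1,[26,-408,186],-0.77],
  [1,[26,-408,186],-0.77],
  [1,[26,-408,186],-0.77],
  [1,[26,-408,186],-0.77],
])

```text
clock: 38.83
position: [488.1, 127.2, 220.5]
tcp_rot: [0.944, 0.329, 0.007, -0.001]
ft_force: [0.5, -0.1, -0.1]
gripper_width: 87.8
grip_force: 0.0
```

Run:
```python
from go import *
for z in(51,): to([488,129,z],-.9)
from station import arm
import cv2
from h import proj
j=arm.grab_frame("scene"); print(proj("scene",[[488,129,51],[488,129,0],[447.5,180.5,4]]))
cv2.imwrite("pics/b1.png",cv2.resize(j[180:290,320:440],None,fx=6,fy=5.4,interpolation=2)[:,:,::-1])
```

```text
shift [ -1.202  -1.684 169.471] yaw -0.001 q [0.232 0.566 2.    0.008 0.563 1.126] tilt 0.0135
[[364.42  246.746]
 [363.705 263.138]
 [388.16  260.001]]
```

View pics/b1.png

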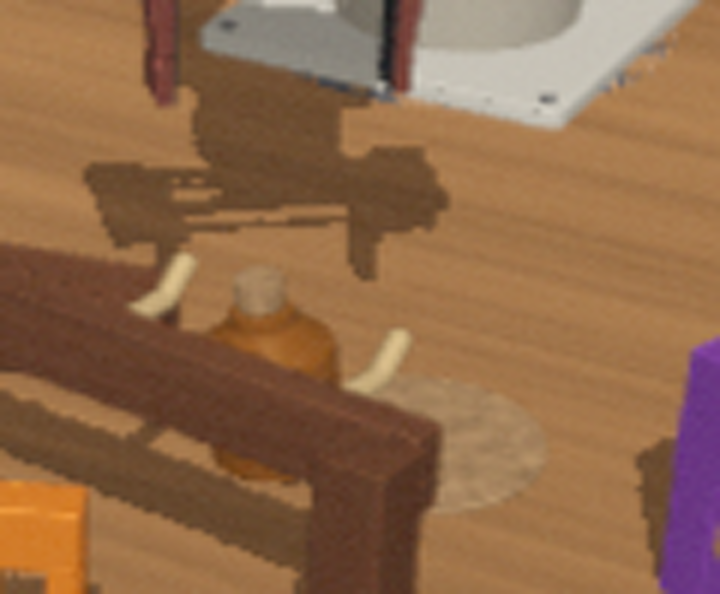

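The bottle stands upright just off the mat, its stopper at about (260,275), and the open fingers are above it. I'll lower over it.

Call:
servo_tool([
  [1,[-1,1,50],0],
  [1,[-1,1,100],0],
  [1,[-1,1,140],0],
  [1,[-1,1,168],0],
  [1,[-1,1,168],0],
  [0.5,[-1,1,168],0],
  [0.5,[-1,1,168],0],
  [0.5,[-1,1,168],0],
  [0.5,[-1,1,168],0],
  [0.5,[-1,1,168],0],
], grip_force=25)

```text
clock: 40.12
position: [490.8, 128.5, 53.4]
tcp_rot: [0.944, 0.329, 0.008, -0.001]
ft_force: [-1.3, 0.6, 8.3]
gripper_width: 61.6
grip_force: 24.4
```

Run:
```python
from go import *
q,(p,R)=cur();print(p)
for t in ([p[0],p[1],p[2]+40],[447.5,180.5,p[2]+40],[447.5,180.5,p[2]+6]):print(shift(t,p,R))
```

```text
[490.746 128.502  53.421]
[  0.616   0.093 -39.995]
[ -0.895 -67.522 -40.175]
[ -1.419 -67.601  -6.179]
```

Call:
servo_tool([
  [0.5,[0,0,-20],0],
  [0.5,[0,0,-40],0],
  [0.5,[-1,-30,-40],0],
  [0.5,[-1,-67,-40],0],
  [0.5,[-1,-67,-40],0],
  [0.5,[-1,-67,-40],0],
])

```text
clock: 40.88
position: [447.5, 179.8, 92.4]
tcp_rot: [0.944, 0.33, 0.007, -0.001]
ft_force: [0.3, -0.9, -3.7]
gripper_width: 61.0
grip_force: 24.2
```

Call:
servo_tool([
  [0.5,[0,0,15],0],
  [0.5,[0,0,25],0],
  [0.5,[0,0,30],0],
  [0.5,[0,0,33],0],
  [0.5,[0,0,33],0],
  [0.5,[0,0,33],0],
])

```text
clock: 41.62
position: [447.8, 180.2, 59.6]
tcp_rot: [0.944, 0.329, 0.007, -0.002]
ft_force: [-0.1, 0.0, -3.9]
gripper_width: 61.2
grip_force: 24.2
```

Call:
servo_tool([
  [0.5,[0,0,1],0],
  [0.5,[0,0,2],0],
  [0.5,[0,0,2],0],
  [0.5,[0,0,2],0],
])

```text
clock: 42.12
position: [447.9, 180.2, 57.6]
tcp_rot: [0.944, 0.329, 0.007, -0.002]
ft_force: [-0.2, 0.7, -0.2]
gripper_width: 61.1
grip_force: 24.3
```

Call:
servo_tool([
  [0.8,[0,0,0],0],
  [1,[0,0,0],0],
  [1,[0,0,0],0],
  [1,[0,0,-30],0],
  [1,[0,0,-85],0],
  [1,[0,0,-145],0],
  [1,[0,0,-205],0],
  [1,[0,0,-265],0],
  [1,[0,0,-300],0],
  [1,[0,0,-300],0],
])

```text
clock: 43.38
position: [445.3, 178.3, 360.3]
tcp_rot: [0.944, 0.329, 0.01, -0.002]
ft_force: [-0.1, 0.4, -0.3]
gripper_width: 87.2
grip_force: 0.0
```

```bash
cat > tl.py <<'E'
from un import *
np.set_printoptions(precision=2,suppress=True)
from go import ik,cur,Rz,shift
q,(p,R)=cur();print(q,p)
best=None
for pt in ([560,50,420],):
  for yw in np.arange(-3.1,3.1,.1):
    x,c=ik(pt,R@Rz(yw),[0,.2,1.7,0,1.3,2.5])
    if c<.1 and (best is None or abs(x[5]-2.5)<abs(best[0][5]-2.5)):best=(x,yw,pt)
x,yw,pt=best;print("go",shift(pt,p,R),yw,x)
zx=lambda q:fk(q)[1][:,2]
def cost(q): 
    z=zx(q);  return tilt(q) and -tilt(q)
search(x,cost,14,14,-1.2)
E
timeout 560 python3 tl.py
```

```text
[0.354 0.067 1.824 0.003 1.23  1.253] [445.307 178.262 360.287]
go [ 11.246 171.984 -58.874] 1.500000000000004 [0.064 0.165 1.58  0.009 1.378 2.462]
0 -0.073 [0.047 0.171 1.583 0.07  1.364 2.535]
1 -0.151 [-0.006  0.182  1.591  0.152  1.343  2.54 ]
2 -0.235 [-0.057  0.22   1.654  0.247  1.246  2.54 ]
3 -0.324 [-0.12   0.233  1.784  0.36   1.113  2.54 ]
4 -0.415 [-0.155  0.262  1.802  0.472  1.077  2.54 ]
5 -0.505 [-0.181  0.297  1.82   0.591  1.038  2.54 ]
6 -0.594 [-0.199  0.337  1.839  0.718  0.996  2.54 ]
7 -0.679 [-0.208  0.38   1.855  0.854  0.955  2.54 ]
8 -0.761 [-0.267  0.383  1.877  0.959  0.974  2.54 ]
9 -0.841 [-0.226  0.433  1.814  1.054  0.986  2.54 ]
10 -0.919 [-0.226  0.478  1.827  1.197  0.959  2.54 ]
11 -0.992 [-0.282  0.489  1.857  1.297  0.986  2.54 ]
12 -1.061 [-0.24   0.479  1.934  1.469  0.951  2.54 ]
13 -1.127 [-0.258  0.447  2.022  1.593  0.973  2.54 ]
[633.976  90.967 269.131] 1.1271815091901665
[-44.0, -44.0, 0.0] 0.187
[-36.0, -36.0, 36.0] 0.187
[-44.0, -44.0, 0.0] 0.187
[-44.0, -44.0, 0.0] 0.187
[-44.0, -44.0, 0.0] 0.187
[-44.0, -44.0, 0.0] 0.187
[-44.0, -44.0, 0.0] 0.187
[-44.0, -44.0, 0.0] 0.187
[-44.0, -44.0, 0.0] 0.187
[-44.0, -44.0, 0.0] 0.187
[-36.0, -36.0, -36.0] 0.187
[-36.0, -36.0, -36.0] 0.187
[-62.0, 0.0, 0.0] 0.187
[-62.0, 0.0, 0.0] 0.187
```

Call:
servo_tool([
  [0.9,[11,172,-110],1.5],
  [0.9,[11,172,-110],1.5],
  [0.9,[11,172,-110],1.5],
  [0.9,[11,172,-110],1.5],
  [0.9,[11,172,-110],1.5],
  [0.9,[11,172,-110],1.5],
  [0.9,[11,172,-110],1.5],
  [0.9,[11,172,-110],1.5],
  [0.9,[11,172,-110],1.5],
  [0.9,[11,172,-110],1.5],
  [0.9,[11,172,-110],1.5],
])

```text
clock: 44.75
position: [558.3, 49.2, 467.3]
tcp_rot: [0.916, -0.402, 0.004, -0.006]
ft_force: [-0.1, -0.0, -0.1]
gripper_width: 79.4
grip_force: 0.0
```

Call:
servo_tool([
  [0.9,[-44,-44,0],0.187],
])

```text
clock: 44.88
position: [563.1, 56.0, 464.6]
tcp_rot: [0.894, -0.448, -0.008, -0.031]
ft_force: [-0.5, -0.9, 0.4]
gripper_width: 78.8
grip_force: 0.0
```

Call:
servo_tool([
  [0.9,[-36,-36,36],0.187],
])

```text
clock: 45.0
position: [569.6, 42.6, 423.5]
tcp_rot: [0.873, -0.482, -0.021, -0.067]
ft_force: [1.1, -0.0, -0.4]
gripper_width: 78.9
grip_force: 0.0
```

Call:
servo_tool([
  [0.9,[-44,-44,0],0.187],
])

```text
clock: 45.12
position: [572.2, 32.9, 408.5]
tcp_rot: [0.85, -0.515, -0.043, -0.101]
ft_force: [-0.7, 0.1, -0.5]
gripper_width: 79.3
grip_force: 0.0
```

Call:
servo_tool([
  [0.9,[-44,-44,0],0.187],
])

```text
clock: 45.25
position: [578.5, 25.9, 399.0]
tcp_rot: [0.824, -0.546, -0.059, -0.14]
ft_force: [0.1, 0.3, -0.0]
gripper_width: 79.0
grip_force: 0.0
```

Call:
servo_tool([
  [0.9,[-44,-44,0],0.187],
])

```text
clock: 45.38
position: [584.1, 21.3, 386.1]
tcp_rot: [0.795, -0.576, -0.077, -0.177]
ft_force: [-0.5, 0.0, -0.3]
gripper_width: 78.8
grip_force: 0.0
```

Call:
servo_tool([
  [0.9,[-44,-44,0],0.187],
])

```text
clock: 45.5
position: [590.4, 19.3, 371.4]
tcp_rot: [0.761, -0.605, -0.095, -0.215]
ft_force: [0.4, -0.8, 0.7]
gripper_width: 79.1
grip_force: 0.0
```

Call:
servo_tool([
  [0.9,[-44,-44,0],0.187],
])

```text
clock: 45.62
position: [598.1, 20.0, 355.6]
tcp_rot: [0.723, -0.633, -0.114, -0.253]
ft_force: [-0.2, -0.4, -0.6]
gripper_width: 79.0
grip_force: 0.0
```

Call:
servo_tool([
  [0.9,[-44,-44,0],0.187],
])

```text
clock: 45.75
position: [607.8, 23.2, 339.1]
tcp_rot: [0.68, -0.661, -0.134, -0.289]
ft_force: [-0.1, -0.0, 0.2]
gripper_width: 78.9
grip_force: 0.0
```

```bash
cat > tl2.py <<'E'
from un import *
np.set_printoptions(precision=2,suppress=True)
q=arm.read_state()['qpos'];p,R=fk(q);print(q,p,tilt(q),"psi",np.arctan2(R[1,2],R[0,2]))
search(q,lambda q:-tilt(q),9,14,-1.22)
E
timeout 560 python3 tl2.py
```

```text
[-0.27  0.3   1.73  0.71  1.18  2.54] [607.73  23.15 339.05] 0.6482521684179541 psi 1.2336299835551765
0 -0.732 [-0.29  0.33  1.75  0.82  1.14  2.54]
1 -0.814 [-0.3   0.37  1.78  0.94  1.1   2.54]
2 -0.894 [-0.3   0.42  1.8   1.07  1.06  2.54]
3 -0.971 [-0.3   0.46  1.82  1.21  1.04  2.54]
4 -1.043 [-0.3   0.51  1.83  1.34  1.02  2.54]
5 -1.112 [-0.3   0.56  1.84  1.48  1.01  2.54]
6 -1.177 [-0.22  0.49  1.98  1.69  0.97  2.54]
7 -1.24 [-0.17  0.5   2.03  1.86  0.97  2.54]
[668.39 124.38 273.86] 1.239934454497899
[-44.0, -44.0, 0.0] 0.187
[-44.0, -44.0, 0.0] 0.187
[-44.0, -44.0, 0.0] 0.187
[-44.0, -44.0, 0.0] 0.187
[-44.0, -44.0, 0.0] 0.187
[-62.0, 0.0, 0.0] 0.187
[-62.0, 0.0, 0.0] 0.187
[-62.0, 0.0, 0.0] 0.187
```

Call:
servo_tool([
  [0.9,[-44,-44,0],0.187],
])

```text
clock: 45.88
position: [619.6, 28.5, 322.4]
tcp_rot: [-0.632, 0.687, 0.155, 0.324]
ft_force: [-0.3, 0.5, -0.6]
gripper_width: 79.0
grip_force: 0.0
```

Call:
servo_tool([
  [0.9,[-44,-44,0],0.187],
])

```text
clock: 46.0
position: [633.7, 35.1, 306.2]
tcp_rot: [-0.578, 0.712, 0.176, 0.356]
ft_force: [0.3, 0.4, 0.0]
gripper_width: 78.9
grip_force: 0.0
```

Call:
servo_tool([
  [0.9,[-44,-44,0],0.187],
])

```text
clock: 46.12
position: [649.9, 41.6, 290.8]
tcp_rot: [-0.521, 0.735, 0.198, 0.386]
ft_force: [-0.7, 0.5, -0.3]
gripper_width: 79.4
grip_force: 0.0
```

Call:
servo_tool([
  [0.9,[-44,-44,0],0.187],
])

```text
clock: 46.25
position: [667.4, 46.8, 276.4]
tcp_rot: [-0.459, 0.755, 0.221, 0.413]
ft_force: [-0.2, 1.0, 0.1]
gripper_width: 79.1
grip_force: 0.0
```

Call:
servo_tool([
  [0.9,[-44,-44,0],0.187],
])

```text
clock: 46.38
position: [685.7, 49.4, 262.5]
tcp_rot: [-0.393, 0.771, 0.243, 0.437]
ft_force: [0.9, 1.3, 0.5]
gripper_width: 78.9
grip_force: 0.0
```

Call:
servo_tool([
  [0.9,[-62,0,0],0.187],
])

```text
clock: 46.5
position: [677.6, 78.0, 263.8]
tcp_rot: [-0.323, 0.784, 0.268, 0.457]
ft_force: [0.1, -0.2, -0.6]
gripper_width: 79.2
grip_force: 0.0
```

Call:
servo_tool([
  [0.9,[-62,0,0],0.187],
])

```text
clock: 46.62
position: [671.8, 105.1, 267.5]
tcp_rot: [-0.253, 0.791, 0.294, 0.473]
ft_force: [0.5, 0.8, 0.8]
gripper_width: 79.2
grip_force: 0.0
```

Call:
servo_tool([
  [0.9,[-62,0,0],0.187],
])

```text
clock: 46.75
position: [670.9, 126.3, 271.5]
tcp_rot: [-0.181, 0.792, 0.319, 0.488]
ft_force: [1.0, 0.4, 0.3]
gripper_width: 79.0
grip_force: 0.0
```

```bash
cat > gr.py <<'E'
from go import *
q,(p,R)=cur();psi=np.arctan2(R[1,2],R[0,2]);print(q,p,"tilt",tilt(q),"psi",psi)
# yaw that makes tool y horizontal
for k in range(-2,3):
    # y' = R Rz(yw) e_y ; need z comp 0: R[2,0]*(-sin)+R[2,1]*cos=0
    yw=np.arctan2(R[2,1],R[2,0])+k*np.pi
    if abs(yw)>4: continue
    for nm,pt in(("mat",[448,180.3,50]),("back",None),("lift",[448,180,230])):
        if pt is None: pt=np.array([448,180.3,52])-R[:,2]*110
        x,c=ik(pt,R@Rz(yw),np.clip(q+[0,0,0,0,0,yw],lo+.01,hi-.01)); print(nm,round(yw,3),round(c,2),x,"shift",shift(pt,p,R))
E
python3 gr.py
```

```text
[-0.168  0.504  2.026  1.884  0.965  2.539] [670.83  126.183 271.434] tilt 1.243928890714694 psi 0.8033556045174327
mat -3.495 0.0 [-0.106  1.096  2.402  2.292  1.472 -1.851] shift [300.176 100.121 -38.535]
back -3.495 0.0 [-0.51   1.085  2.532  1.947  1.395 -2.037] shift [ 298.399  100.777 -149.177]
lift -3.495 0.0 [-0.108  0.474  2.505  2.179  1.147 -1.43 ] shift [140.263 158.977 -96.534]
mat -0.354 0.0 [-0.106  1.096  2.402  2.292  1.472  1.291] shift [300.176 100.121 -38.535]
back -0.354 0.0 [-0.51   1.085  2.532  1.947  1.395  1.105] shift [ 298.399  100.777 -149.177]
lift -0.354 0.0 [-0.108  0.474  2.505  2.179  1.147  1.712] shift [140.263 158.977 -96.534]
mat 2.788 28096.05 [-2.09   2.11   2.58   2.191  0.432  2.54 ] shift [300.176 100.121 -38.535]
back 2.788 18928.48 [-2.256  2.11   2.58   2.448  0.31   2.258] shift [ 298.399  100.777 -149.177]
lift 2.788 48167.24 [-2.236  2.11   2.58   2.164  0.255  2.54 ] shift [140.263 158.977 -96.534]
```

```bash
cat > pa.py <<'E'
from go import *
q,(p,R)=cur();print(q,p,tilt(q))
z=R[:,2];yw=float(np.arctan2(R[2,1],R[2,0]));yw=(yw+np.pi/2)%np.pi-np.pi/2
G=np.array([448,180.3,50])+z*-3   # TCP 3 behind grasp point
W=[G-z*100+[0,0,160],G-z*100,G]
g=q.copy();a=p
for w in W:
    for t in np.linspace(0,1,7)[1:]:
        x,c=ik(a+(w-a)*t,R@Rz(yw),g);g=x
        if c>1:print("bad",c,t)
    print("wp",w,"shift",shift(w,p,R),"yaw",round(yw,3),x);a=w
E
python3 pa.py
```

```text
[-0.168  0.504  2.026  1.884  0.965  2.539] [670.83  126.183 271.434] 1.243928890714694
bad 58.69694874027532 1.0
wp [380.274 110.097 243.071] shift [ 158.037  152.633 -192.908] yaw -0.354 [-0.479  0.413  2.58   1.8    1.205  1.726]
bad 71.79636957447633 0.16666666666666666
bad 50.54847468059293 0.3333333333333333
bad 13.092890545745826 0.5
wp [380.274 110.097  83.071] shift [ 300.176  100.121 -141.535] yaw -0.354 [-0.479  1.093  2.524  1.973  1.408  1.11 ]
wp [446.027 178.255  50.963] shift [300.176 100.121 -41.535] yaw -0.354 [-0.115  1.096  2.406  2.284  1.473  1.285]
```

```bash
sed -i 's/z\*100+\[0,0,160\],G-z\*100,/z*58+[0,0,150],G-z*58+[0,0,60],G-z*58,/' pa.py; python3 pa.py
```

```text
[-0.168  0.504  2.026  1.884  0.965  2.539] [670.83  126.183 271.434] 1.243928890714694
wp [407.89  138.723 219.586] shift [ 166.921  149.351 -147.697] yaw -0.354 [-0.309  0.524  2.573  2.016  1.225  1.613]
wp [407.89  138.723 129.586] shift [ 246.874  119.813 -118.8  ] yaw -0.354 [-0.309  0.896  2.537  2.098  1.383  1.305]
wp [407.89  138.723  69.586] shift [300.176 100.121 -99.535] yaw -0.354 [-0.309  1.099  2.48   2.117  1.457  1.179]
wp [446.027 178.255  50.963] shift [300.176 100.121 -41.535] yaw -0.354 [-0.115  1.096  2.406  2.284  1.473  1.285]
```

Call:
servo_tool([
  [0.9,[167,149,-148],-0.354],
  [0.9,[167,149,-148],-0.354],
  [0.9,[167,149,-148],-0.354],
  [0.9,[167,149,-148],-0.354],
  [0.9,[167,149,-148],-0.354],
  [0.9,[167,149,-148],-0.354],
  [0.9,[167,149,-148],-0.354],
  [0.9,[207,134,-133],-0.354],
  [0.9,[247,120,-119],-0.354],
  [0.9,[247,120,-119],-0.354],
  [0.9,[247,120,-119],-0.354],
])

```text
clock: 48.12
position: [408.6, 137.3, 130.9]
tcp_rot: [-0.32, 0.747, 0.228, 0.537]
ft_force: [0.1, -0.2, 1.2]
gripper_width: 79.2
grip_force: 0.0
```

```bash
python3 pa.py
python3 - <<'E'
from station import arm
import cv2
i=arm.grab_frame("top")[230:350,220:380];cv2.imwrite("pics/b2.png",cv2.resize(i,None,fx=5,fy=5,interpolation=2)[:,:,::-1])
E
```

```text
[-0.315  0.889  2.535  2.088  1.377  1.308] [408.492 137.276 130.886] 1.2443121664613606
wp [407.993 138.614 219.564] shift [-84.197   0.978 -27.853] yaw 0.004 [-0.31   0.525  2.572  2.011  1.225  1.614]
wp [407.993 138.614 129.564] shift [1.049 1.29  1.012] yaw 0.004 [-0.31   0.896  2.536  2.093  1.381  1.306]
wp [407.993 138.614  69.564] shift [57.879  1.498 20.255] yaw 0.004 [-0.31   1.098  2.479  2.113  1.455  1.18 ]
wp [446.032 178.25   50.962] shift [57.879  1.498 78.255] yaw 0.004 [-0.117  1.096  2.405  2.28   1.471  1.286]
```

View pics/b2.png

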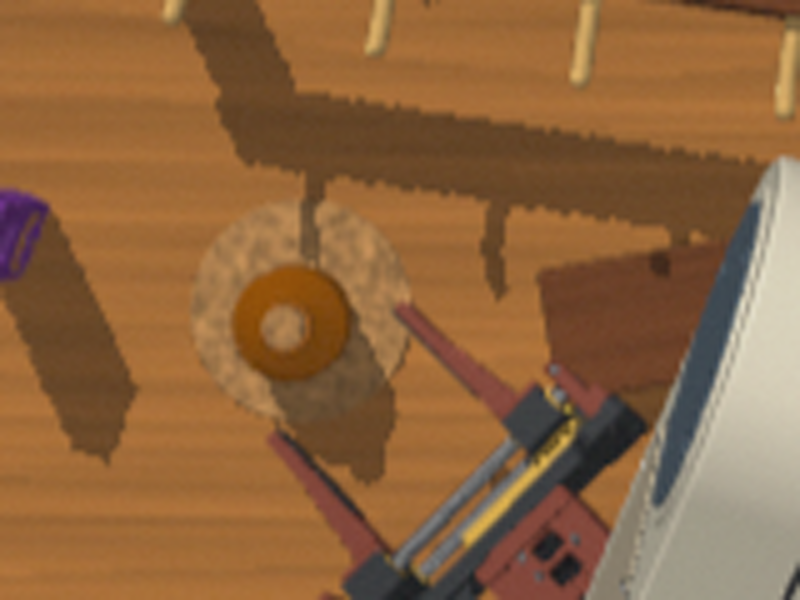

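The bottle is upright in the middle of the mat, with its stopper at about (285,327). The tilted fingers straddle its line of approach. I'll check the centre once before closing in.

Run:
```python
from h import *
f=lambda u,v:(220+u/5-.4,230+v/5-.4)
print(ray("top",f(285,327),102),ray("top",f(291,322),64),ray("top",f(301,312),4))
```

```text
[444.10787042 181.49474902 102.        ] [444.91187362 181.49889396  64.        ] [447.61401597 180.88760207   4.        ]
```

Call:
servo_tool([
  [0.9,[20,1,7],0],
  [0.9,[40,1,14],0],
  [0.9,[58,1,20],0],
  [0.9,[58,1,20],0],
])

```text
clock: 48.68
position: [409.2, 137.6, 70.5]
tcp_rot: [-0.321, 0.746, 0.226, 0.538]
ft_force: [0.3, 0.3, 0.0]
gripper_width: 79.2
grip_force: 0.0
```

```bash
python3 pa.py
```

```text
[-0.313  1.094  2.478  2.111  1.454  1.176] [409.035 137.538  70.515] 1.245690865873041
wp [407.903 138.663 219.484] shift [-141.182    0.535  -47.558] yaw 0.008 [-0.31   0.527  2.573  2.014  1.227  1.611]
wp [407.903 138.663 129.484] shift [-55.899   1.176 -18.811] yaw 0.008 [-0.31   0.898  2.537  2.096  1.385  1.304]
wp [407.903 138.663  69.484] shift [0.957 1.603 0.354] yaw 0.008 [-0.31   1.1    2.479  2.114  1.459  1.178]
wp [446.028 178.252  50.958] shift [ 0.957  1.603 58.354] yaw 0.008 [-0.116  1.097  2.405  2.282  1.474  1.285]
```

Call:
servo_tool([
  [0.9,[1,3,20],0],
  [0.9,[1,3,40],0],
  [0.9,[1,3,58],0],
  [0.9,[1,3,58],0],
  [0.5,[1,3,58],0],
  [0.5,[1,3,58],0],
  [0.5,[1,3,58],0],
  [0.5,[1,3,58],0],
  [0.5,[1,3,58],0],
  [0.5,[1,3,58],0],
], grip_force=45)

```text
clock: 49.92
position: [442.6, 179.4, 49.6]
tcp_rot: [-0.319, 0.747, 0.228, 0.536]
ft_force: [-3.6, -1.8, 8.4]
gripper_width: 58.6
grip_force: 45.0
```

Run:
```python
from go import *
s=arm.read_state();q,(p,R)=cur();print(q,p,tilt(q),s['gripper_width'],s['ft_force'])
for t in ([*p[:2],p[2]+60],[*p[:2],p[2]+130],[480,190,230],[500,200,260],[520,160,260]):
    x,c=ik(t,R,q);x2,c2=ik(t,R@Rz(-np.pi),x-[0,0,0,0,0,3.14]);print(t[2],shift(t,p,R),round(c,2),x,round(c2,2),x2[5])
```

```text
[-0.114  1.106  2.409  2.283  1.482  1.274] [442.509 179.308  49.57 ] 1.2445468668133726 58.64269833481264 [-3.633 -1.816  8.383]
109.57013260207907 [-56.835  -0.057 -19.23 ] 0.0 [-0.114  0.922  2.468  2.271  1.401  1.37 ] 0.0 -1.7716983567530957
179.57013260207907 [-123.143   -0.123  -41.664] 0.0 [-0.114  0.671  2.509  2.231  1.268  1.538] 0.0 -1.603584504830398
230 [-181.687  -19.818  -25.924] 0.0 [-0.063  0.478  2.44   2.199  1.106  1.76 ] 0.0 -1.381257666528363
260 [-216.848  -27.353  -15.585] 0.0 [-0.027  0.389  2.394  2.176  1.019  1.88 ] 0.0 -1.2618566365218218
260 [-211.999  -69.479  -29.793] 0.0 [-0.145  0.403  2.349  2.037  1.041  1.936] 0.0 -1.2059834313618845
```

Call:
servo_tool([
  [0.5,[-28,0,-10],0],
  [0.5,[-57,0,-19],0],
  [0.5,[-100,0,-34],0],
  [0.5,[-150,-15,-27],0],
  [0.5,[-200,-25,-20],0],
  [0.5,[-217,-27,-16],0],
  [0.5,[-217,-27,-16],0],
  [0.5,[-217,-27,-16],0],
])

```text
clock: 50.92
position: [499.1, 200.2, 257.6]
tcp_rot: [-0.319, 0.749, 0.228, 0.534]
ft_force: [0.7, 0.2, -4.7]
gripper_width: 58.7
grip_force: 45.0
```

Call:
servo_tool([
  [0.5,[0,0,0],-0.18],
  [0.5,[0,0,0],-0.36],
  [0.5,[0,0,0],-0.54],
  [0.5,[0,0,0],-0.72],
  [0.5,[0,0,0],-0.9],
  [0.5,[0,0,0],-1.08],
  [0.5,[0,0,0],-1.26],
  [0.5,[0,0,0],-1.44],
  [0.5,[0,0,0],-1.57],
  [0.5,[0,0,0],-1.57],
])

```text
clock: 52.18
position: [499.3, 200.2, 257.2]
tcp_rot: [0.755, -0.305, 0.216, -0.539]
ft_force: [0.3, 0.7, -3.4]
gripper_width: 58.2
grip_force: 45.0
```

Run:
```python
from go import *
s=arm.read_state();q,(p,R)=cur();print(q,p,tilt(q),s['gripper_width'],s['ft_force'],R)
```

```text
[-0.026  0.393  2.395  2.177  1.017  0.308] [499.21  200.163 257.09 ] 1.2394261078657811 58.176428944925114 [ 0.326  0.733 -3.373] [[ 0.721 -0.227  0.655]
 [-0.693 -0.233  0.682]
 [-0.003 -0.946 -0.325]]
```

Good. Next is the second half turn, a hold of about 2.5 s, and a picture.

Call:
servo_tool([
  [0.5,[0,0,0],-0.18],
  [0.5,[0,0,0],-0.36],
  [0.5,[0,0,0],-0.54],
  [0.5,[0,0,0],-0.72],
  [0.5,[0,0,0],-0.9],
  [0.5,[0,0,0],-1.08],
  [0.5,[0,0,0],-1.26],
  [0.5,[0,0,0],-1.44],
  [0.5,[0,0,0],-1.57],
  [0.5,[0,0,0],-1.57],
])

```text
clock: 53.42
position: [499.7, 200.4, 258.2]
tcp_rot: [0.749, 0.317, 0.534, -0.229]
ft_force: [0.6, 0.6, -4.2]
gripper_width: 58.3
grip_force: 45.0
```

Call:
servo_tool([
  [0.5,[0,0,0],0],
  [0.5,[0,0,0],0],
  [0.5,[0,0,0],0],
  [0.5,[0,0,0],0],
  [0.5,[0,0,0],0],
  [0.5,[0,0,0],0],
  [0.5,[0,0,0],0],
  [0.5,[0,0,0],0],
  [0.5,[0,0,0],0],
  [0.5,[0,0,0],0],
  [0.5,[0,0,0],0],
  [0.5,[0,0,0],0],
])

```text
clock: 54.92
position: [500.2, 200.7, 259.3]
tcp_rot: [0.748, 0.319, 0.536, -0.228]
ft_force: [-0.2, 0.2, -4.6]
gripper_width: 58.6
grip_force: 45.0
```

Call:
servo_tool([
  [0.5,[0,0,0],0],
  [0.5,[0,0,0],0],
  [0.5,[0,0,0],0],
  [0.5,[0,0,0],0],
  [0.5,[0,0,0],0],
  [0.5,[0,0,0],0],
  [0.5,[0,0,0],0],
  [0.5,[0,0,0],0],
])

```text
clock: 55.92
position: [500.2, 200.7, 259.3]
tcp_rot: [0.748, 0.319, 0.536, -0.228]
ft_force: [1.4, 0.3, -3.6]
gripper_width: 58.7
grip_force: 45.0
```

Run:
```python
from station import arm
import cv2
s=arm.read_state();print(s['qpos'],s['gripper_width'])
i=arm.grab_frame("scene")[100:290,280:500];cv2.imwrite("pics/b3.png",cv2.resize(i,None,fx=3,fy=3,interpolation=2)[:,:,::-1])
```

```text
[-0.02468892  0.38980045  2.39356017  2.17749853  1.01743515 -1.26234738] 58.70814350378252
```

View pics/b3.png

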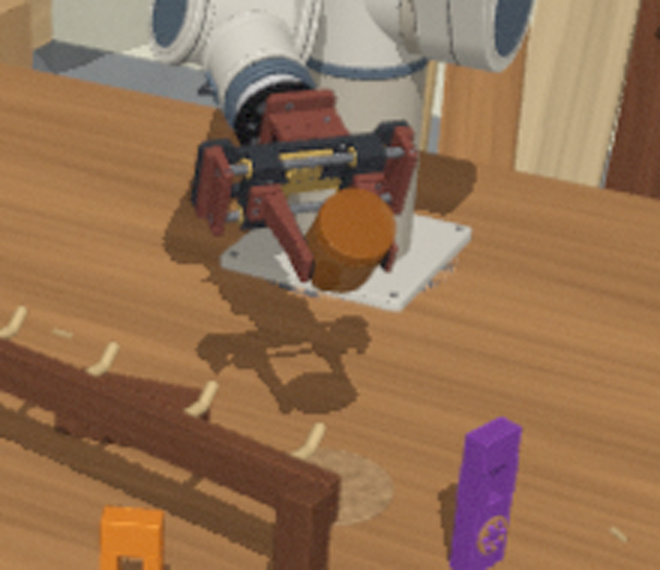

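The bottle is upside down: its base faces up at about (355,225) and the stopper points down, and it held for about 2.5 s. Turning it back.

Call:
servo_tool([
  [0.5,[0,0,0],0.18],
  [0.5,[0,0,0],0.36],
  [0.5,[0,0,0],0.54],
  [0.5,[0,0,0],0.72],
  [0.5,[0,0,0],0.9],
  [0.5,[0,0,0],1.08],
  [0.5,[0,0,0],1.26],
  [0.5,[0,0,0],1.44],
  [0.5,[0,0,0],1.57],
  [0.5,[0,0,0],1.57],
])

```text
clock: 57.22
position: [500.2, 200.7, 259.3]
tcp_rot: [0.755, -0.302, 0.218, -0.54]
ft_force: [0.1, -0.3, -3.7]
gripper_width: 58.7
grip_force: 45.0
```

Call:
servo_tool([
  [0.5,[0,0,0],0.18],
  [0.5,[0,0,0],0.36],
  [0.5,[0,0,0],0.54],
  [0.5,[0,0,0],0.72],
  [0.5,[0,0,0],0.9],
  [0.5,[0,0,0],1.08],
  [0.5,[0,0,0],1.26],
  [0.5,[0,0,0],1.44],
  [0.5,[0,0,0],1.57],
  [0.5,[0,0,0],1.57],
  [0.5,[0,0,0],1.57],
])

```text
clock: 58.6
position: [500.2, 200.7, 259.4]
tcp_rot: [-0.321, 0.747, 0.227, 0.536]
ft_force: [-1.0, -0.1, -4.0]
gripper_width: 58.5
grip_force: 45.0
```

```bash
python3 - <<'E'
from go import *
q,(p,R)=cur();print(q,p,tilt(q),R[:,1])
for t in ([442.5,179.3,110],[442.5,179.3,65],[442.5,179.3,55]): print(shift(t,p,R))
E
python3 - <<'E'
from station import arm
import cv2
i=arm.grab_frame("scene")[130:290,300:480];cv2.imwrite("pics/b4.png",cv2.resize(i,None,fx=3.5,fy=3.5,interpolation=2)[:,:,::-1])
E
```

```text
[-0.025  0.39   2.393  2.177  1.018  1.874] [500.131 200.581 259.312] 1.2429803618862512 [-0.723  0.691 -0.006]
[158.985  27.824  -4.244]
[201.588  28.088  10.245]
[211.055  28.146  13.464]
```

View pics/b4.png

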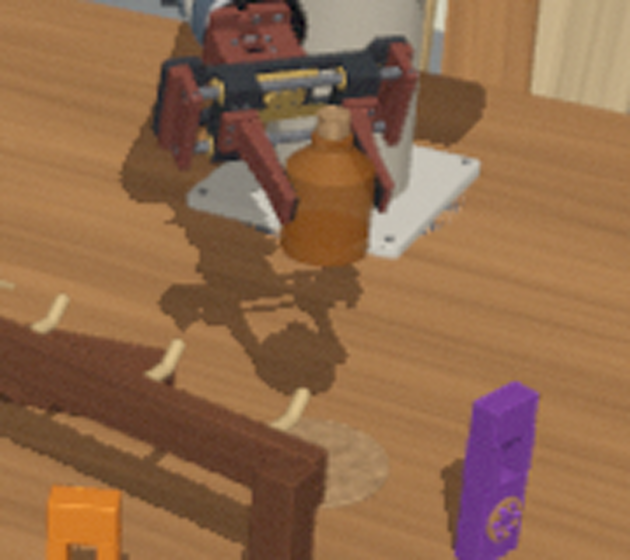

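The bottle is upright again in the grip, with its stopper at about (334,125). Lowering it to the mat.

Call:
servo_tool([
  [0.5,[55,9,-1],0],
  [0.5,[110,19,-3],0],
  [0.5,[159,28,-4],0],
  [0.5,[159,28,-4],0],
  [0.5,[180,28,3],0],
  [0.5,[202,28,10],0],
  [0.5,[211,28,13],0],
  [0.5,[211,28,13],0],
  [0.5,[211,28,13],0],
])

```text
clock: 59.78
position: [442.5, 179.6, 57.1]
tcp_rot: [-0.32, 0.747, 0.227, 0.537]
ft_force: [1.0, -1.4, -4.3]
gripper_width: 58.7
grip_force: 45.0
```

Run:
```python
from go import *
q,(p,R)=cur();print(q,p,tilt(q),R[:,1])
for z in (51,49.5): print(shift([442.5,179.3,z],p,R))
```

```text
[-0.113  1.085  2.418  2.284  1.474  1.28 ] [442.411 179.539  57.095] 1.2449130426436654 [-0.722  0.692 -0.004]
[ 5.811 -0.203  1.847]
[ 7.232 -0.196  2.327]
```

Call:
servo_tool([
  [0.5,[2,0,0.6],0],
  [0.5,[4,0,1.3],0],
  [0.5,[6,0,1.9],0],
  [0.5,[6,0,1.9],0],
  [0.5,[6,0,1.9],0],
  [0.5,[6,0,1.9],0],
])

```text
clock: 60.52
position: [441.8, 179.4, 49.6]
tcp_rot: [-0.319, 0.747, 0.228, 0.536]
ft_force: [-1.6, -3.6, 5.9]
gripper_width: 58.5
grip_force: 45.0
```

Call:
servo_tool([
  [0.5,[0.5,0,0.2],0],
  [0.5,[1,0,0.3],0],
  [0.5,[1,0,0.3],0],
  [0.5,[1,0,0.3],0],
])

```text
clock: 61.02
position: [441.8, 179.5, 49.6]
tcp_rot: [-0.319, 0.747, 0.228, 0.537]
ft_force: [-3.1, -5.2, 11.2]
gripper_width: 58.8
grip_force: 45.0
```

Call:
servo_tool([
  [0.75,[-1,0,-0.3],0],
  [0.8,[-1,0,-0.3],0],
  [0.9,[-1,0,-0.3],0],
  [0.9,[-1,0,-0.3],0],
  [0.9,[-1,0,-20],0],
  [0.9,[-1,0,-40],0],
  [0.9,[-1,0,-60],0],
  [0.9,[-1,0,-60],0],
  [0.9,[-40,0,-75],0],
  [0.9,[-80,0,-88],0],
  [0.9,[-100,0,-95],0],
  [0.9,[-100,0,-95],0],
])

```text
clock: 62.52
position: [402.1, 138.4, 174.7]
tcp_rot: [-0.321, 0.746, 0.227, 0.537]
ft_force: [0.4, -0.3, -0.5]
gripper_width: 79.3
grip_force: 0.0
```

Run:
```python
from station import arm
from h import *
s=arm.read_state();print(s['clock'],s['position'],s['ft_force'])
i=arm.grab_frame("top");cv2.imwrite("pics/e.png",cv2.resize(i[180:330,220:480],None,fx=3,fy=3,interpolation=2)[:,:,::-1])
```

```text
62.525 [402.12544537 138.38105161 174.68397057] [ 0.41670993 -0.33328724 -0.50914538]
```

View pics/e.png

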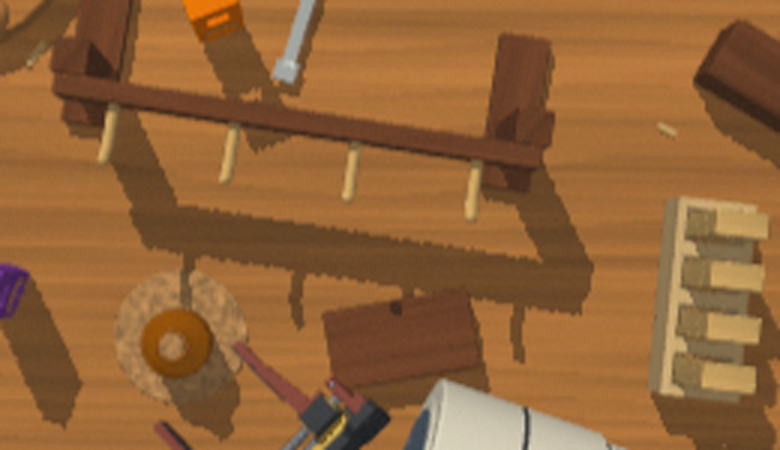

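The bottle stands upright on the mat at about (175,343), close to the mat's centre. All four plaques stand in the rack and the gripper is clear, so I'm handing in.

```bash
python3 -c "
from station import arm
print(arm.hand_in())"
```

```text
the job is handed in; nothing more can be done
None
```

Job handed in, with no verdict returned: the bottle was held about 142° over (by tool angle) for at least 2.5 s and set back upright near the centre of the mat, all four plaques stand in the rack pockets, and the offcut and tools were left alone. The flip needed a tilted tool, which I got by commanding moves just past the arm's reach, since the moves have no direct tilt.

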